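# Slide the calibration block under the gauge bridge

### The job

Put the blue calibration block lengthwise into the open front end of the guide lane on the granite plate, then slide it along the lane under the green gauge bridge until it is fully home against the end stop, and let go of it. Do not knock the bridge, and leave the other things on the plate where they are.

Things in the scene. Friction and masses are not known exactly. Their poses are not given: they have to be found in the camera images.
- block_center (a point): Centre of the loose blue anodised aluminium calibration block, 80 mm long (its x axis) x 40 mm wide (y) x 40 mm high (z), about 0.35 kg; it starts lying flat on the black granite plate. The centre is 20 mm above the plate. It is the same either way round.
- lane: Fixed guide lane on the granite plate (plate top 40 mm above the work surface). Origin on the plate's surface, mid-lane; x points inwards from the open mouth to the end stop, z up. 46 mm wide between aluminium fences 12 mm thick, 10 mm high, from x = -110 to +100 mm, flared outwards from -110 to -135 mm. No floor of its own. Home, the block's centre is at x = +60 mm, its near end at x = +20 mm.
- lane_mouth (a point): Centre of the lane's mouth, on the plate's surface, where the straight fences begin (lane x = -110 mm).
- lane_stop (a point): Centre of the near face of the steel end stop (46 mm wide, 30 mm high) at lane x = +100 mm, 20 mm above the plate.
- bridge_edge (a point): Middle of the lower front edge (yellow) of the bridge, at lane x = -10 mm, 75 mm above the plate. The lane is open above ahead of this edge (100 mm); the block at home has its near end 30 mm inside it.
- stand: Fixed maple stand, 200 x 90 x 32 mm, origin under its centre on the plate; holds three discs upright, tops 72 mm above the plate.
- disc0_center (a point): Centre of a loose upright chrome slotted disc, 60 mm across and 10 mm thick, in the stand.
- disc1_center (a point): The second such disc.
- disc2_center (a point): The third such disc.
- iron_center (a point): Centre of the loose squat grey cast-iron counterweight, 80 mm across, 65 mm high.
- brass_center (a point): Centre of the loose brass hook-top weight, 36 mm across, about 80 mm high.
- caliper_center (a point): Middle of the beam of the loose steel vernier caliper, 230 mm long, lying flat at one side of the plate.
- bridge: Fixed green bridge over the lane; same origin and axes as the lane. Its deck is 18 mm thick (75 to 93 mm above the plate), 166 mm wide, from x = -10 to +115 mm, on two side walls 126 mm apart that begin at x = +15 mm. A 24 mm wide window in the deck lies over the lane; a dial gauge stands on the deck from x = +60 mm inwards.
- block: The same blue block, with its origin at the centre of its underside.
Things that resemble listed ones, but are neither listed nor needed, are in the scene too. Of the things like the block, leave any that is orange or pink; of the rest the larger one is meant.

How it is judged (in metres and radians):
On the way:
1. the block lies flat between the fences in the open front part of the lane (y of block_center in the frame of lane between -0.008 and 0.008 m and z of block_center in the frame of lane between 0.014 and 0.026 m and angle between the x axis of block_center and the x axis of lane, either way round below 0.15 rad and angle between block_center's own z axis and vertical below 0.1 rad and x of block_center in the frame of lane between -0.14 and -0.02 m), for 0.1 s.
At the end, for the whole second after the job is handed in: The block lies flat on the plate, lengthwise in the lane (within 8 mm of its centre line and 0.15 rad), at rest and within 6 mm of touching the end stop (y of block_center in the frame of lane between -0.008 and 0.008 m and z of block_center in the frame of lane between 0.014 and 0.026 m and angle between the x axis of block_center and the x axis of lane, either way round below 0.15 rad and angle between block_center's own z axis and vertical below 0.1 rad and x of block_center in the frame of lane above 0.054 m and linear speed of block below 0.01 m/s).
It fails at once if the iron counterweight, brass weight or caliper is moved by more than 30 mm (distance of any of iron_center, brass_center, caliper_center from where it was at the start of the episode above 0.03 m).
It fails at once if a slotted disc is moved by more than 30 mm (distance of any of disc0_center, disc1_center, disc2_center from where it was at the start of the episode above 0.03 m).
It fails at once if the robot or the block knocks the bridge with more than 15 N (contact force between any of the arm, the fingers, block and bridge above 15 N).
It also fails if it takes over 58 s, if anything falls off the work surface, if the arm or the gripper's body presses on something with over 40 N, if the wrist force passes 120 N, or if a joint passes its speed limit or range.

### The arm

A 7-joint arm with a two-finger parallel gripper is mounted at the origin on the work surface. World frame = base frame: x ahead of the robot, y to its left, z up, the work surface at z = 0. Lengths are in m, angles in degrees, forces in N, time in s.
With the tool pointing down it reaches from about 0.425 to 0.875 m from the base axis. Payload 4.7 kg.
Tool frame: the origin (TCP) lies on the front face of the gripper's body, between the roots of the fingers; the fingertips stand 70 mm ahead of it and the grasp point (between the pads) lies 51 mm ahead of it (tip_extent is the distance from the TCP to the fingertips, in m); z points along the fingers, y is the direction in which the jaws open and shut (so a half turn about z gives the same grasp; the last joint's range is limited). The gripper opens to 87 mm and grips with 3 to 60 N. Pads are 19 mm wide; open, the fingers measure 117 mm over their backs; the gripper's body (75 mm by 190 mm) begins 51 mm behind the grasp point.
Start: joints at [-72.13, 18.392, -4.016, 83.108, 1.295, 78.541, -3.26], TCP at [0.191, 0.621, 0.292] pointing down, gripper open.
Joint ranges: [-163.93, 163.93], [-17.29, 119.83], [-79.2, 71.16], [3.27, 140.29], [-89.18, 269.18], [5.43, 117.66], [-154.24, 154.24]. Speed limits (degrees/s): [147.25, 147.25, 180, 180, 180, 180, 180].

### API

Orientations are given as [roll, pitch, yaw] about the fixed x, y, z axes, in that order (R = Rz(yaw) Ry(pitch) Rx(roll)).
In Python, from cell import * gives the robot as it stands.
- The arm moves only by the tool carry_out, never from a script. Its argument "increments" is text: rows parted by semicolons, each of 7 numbers parted by spaces: the opening, from 0 (shut) to 1 (fully open), then the shift along the tool's x, y, z in m, then the turn, a rotation vector about the tool's x, y, z in degrees. A call has 1 to 20 rows; each row shifts and turns the pose as measured when the row begins, along the tool's axes as they then stand; what a row does not reach is not made up. A row lasts 1/8 s, in which the tool goes at most 62.5 mm and 10.7 degrees, less where a joint would pass 70% of its speed; a pose out of reach is approached as far as the arm can. A call is refused whole if a number of a shift passes 0.0625 or a number of a turn 10.7, either way. A call with a gripper value outside its range is refused whole. The fingers move at their own pace and stop on an object; "force" is the grip in N (left out, the last holds). Time passes only in rows, so rows that do not move let the fingers close. It gives the time, the measured TCP pose, the force and the opening at its end, in the units of the state.
- get_obs(): the state, without advancing time (a new reading comes with each control period).
- read_camera(name): name is "side" or "top"; returns a dict with "img" (384x512x3 uint8, blue, green, red), "fx", "fy", "cx", "cy" (pixels), "k1" (the pictures are not rectified: a ray, as slopes to the right and down, at radius r is drawn at 1 + k1 r^2 times it, then the intrinsics apply), "world_from_camera" (4x4, takes a point from camera to world coordinates). Camera axes: x right, y down, z forward; pixel columns grow to the right and rows downward; lengths in m; the calibration is good to about 2 mm. A picture is of the moment at which its call begins. There is no depth.
- sign_off(): hands the job in, once; it reports no verdict.
Trained networks look in a picture, given as the dict that the camera call returned (one of the last four; its "shot" number tells which), for a name from the list of things; names that differ only in an ending like _2 or _b are one class to them, and where a whole thing is asked for, a point or a joint stands for the part that bears it (a point fixed in the world has none). Each returns a list of dicts, best first, with "confidence" (0 to 1); they miss things now and then, are a little off and sometimes report something else, mostly with a low value. They report only what shows in the picture. A call takes as long as a camera call. They do not tell look-alikes from the thing itself.
- masks_of(target, picture): "pixels" (384x512 bool, what is visible of it) and "bbox" ([left, top, right, bottom] in pixels, round what is visible of it).
The state is a dict: "time_s": time; "qpos": joint angles; "joint_velocities": joint speeds; "effort": joint torques, N m; "tool_pos": TCP position; "tool_rot": TCP orientation; "force": force on the tool from outside, world axes, zero at the start; "wrist_torque": the same for the moment, N m; "grip_width": finger opening in m.
Only numpy, scipy, OpenCV 4.12 (cv2) and the standard library are available. Lean on these libraries where they do the work, as an engineer would, in place of code of your own. Each camera call takes 0.05 s, during which the arm holds its last target.

## Working session

There is one attempt and no reset: what is moved stays moved. The work goes in short steps, Python scripts to look and compute and a tool call to move; the robot and the scene stay as the last step left them, time stands still between calls to the robot, and variables do not carry over. Pictures are saved under pics/ and viewed, and the job is handed in when it is done.

Besides the shell and the picture viewer there is one more tool, called after "Call:" as name(argument=value, ...) on one line, values as JSON. carry_out: Moves the arm, as the interface text tells. Its arguments: {"type":"object","properties":{"increments":{"type":"string"},"force":{"type":"number"}},"required":["increments"]}

```bash
mkdir -p pics; ls; python3 - <<'E'
from cell import *
import cv2
print(get_obs())
for n in("top","side"):
    p=read_camera(n); cv2.imwrite(f"pics/{n}0.png",p["img"]); print(n,p["fx"],p["fy"],p["cx"],p["cy"],p["k1"],p["shot"]); print(p["world_from_camera"])
    for t in("block","lane","bridge"):
        for m in masks_of(t,p): print(t,m["bbox"],m["confidence"])
E
```

```text
pics
{'time_s': 0.0, 'qpos': array([-72.13084136,  18.43880213,  -4.01724643,  83.17422934,
         1.29706562,  78.54126603,  -3.2602335 ]), 'joint_velocities': array([ 0.01260825,  0.10627673, -0.09226541, -0.05690712, -0.0053192 ,
       -0.0255162 ,  0.09057531]), 'effort': array([-6.85493262e-06, -4.91280770e+01, -4.04038802e-01, -3.12529707e+01,
       -6.40626275e-02,  4.36822919e-02,  1.70155240e-04]), 'tool_pos': array([0.19061846, 0.62098295, 0.29117045]), 'tool_rot': array([-1.79891069e+02,  7.23743233e-03,  1.62942389e+02]), 'force': array([-0.11223038,  0.23877585, -0.04493187]), 'wrist_torque': array([ 0.02839395, -0.06047726, -0.00605534]), 'grip_width': 0.08727895463243969}
top 376.404607488864 376.404607488864 250.881683308082 187.49324067984907 0.02599256704886485 1
[[ 0.00928858 -0.99169785  0.12825405  0.39831002]
 [-0.99992929 -0.0082592   0.00855558 -0.08805082]
 [-0.00742527 -0.12832445 -0.99170444  1.19591423]
 [ 0.          0.          0.          1.        ]]
block [294.5, 204.2, 317.1, 232.0] 0.96
block [378.3, 245.4, 391.6, 266.8] 0.66
block [342.0, 262.7, 360.2, 292.9] 0.6
block [300.8, 270.4, 321.0, 283.6] 0.47
lane [211.9, 129.0, 271.4, 216.6] 0.64
bridge [213.0, 125.3, 270.8, 179.3] 0.78
side 499.14113134399923 499.14113134399923 253.30736044114258 189.25446664304215 -0.0598600835770362 2
[[-0.8884257  -0.35374849  0.29250946  0.14416952]
 [-0.45898989  0.67727436 -0.57500236  0.67207523]
 [ 0.00529706 -0.64510576 -0.76407493  1.13053511]
 [ 0.          0.          0.          1.        ]]
block [361.0, 165.7, 393.0, 190.7] 0.93
block [286.2, 165.3, 317.6, 185.6] 0.79
block [355.8, 140.1, 375.3, 156.1] 0.73
block [350.2, 196.6, 367.4, 214.7] 0.72
lane [176.3, 154.1, 282.3, 234.8] 0.58
bridge [174.3, 154.2, 242.4, 233.8] 0.59
```

```bash
python3 - <<'E'
import cv2
t=cv2.imread("pics/top0.png"); cv2.imwrite("pics/topc.png",cv2.resize(t[100:310,170:420],None,fx=3,fy=2.85,interpolation=cv2.INTER_CUBIC))
t=cv2.imread("pics/side0.png"); cv2.imwrite("pics/sidec.png",cv2.resize(t[80:290,150:420],None,fx=2.85,fy=2.85,interpolation=cv2.INTER_CUBIC))
E
```

```text
(no output)
```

View pics/topc.png

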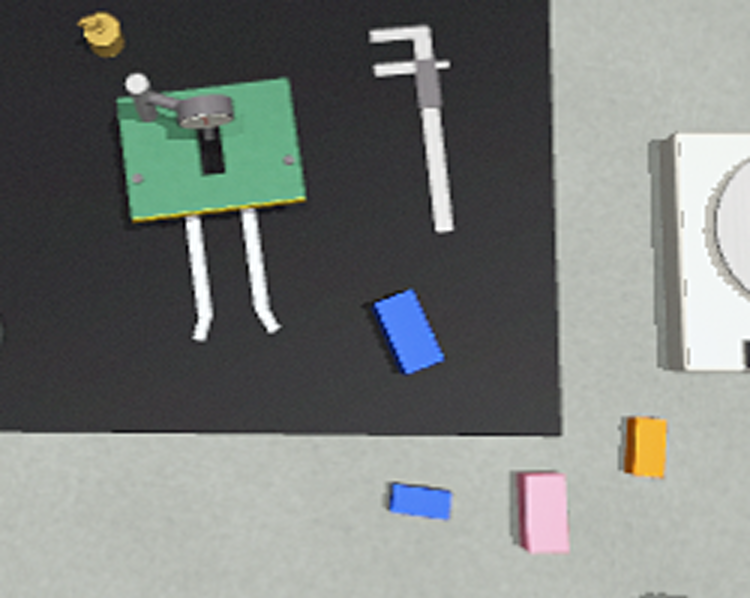

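View pics/sidec.png

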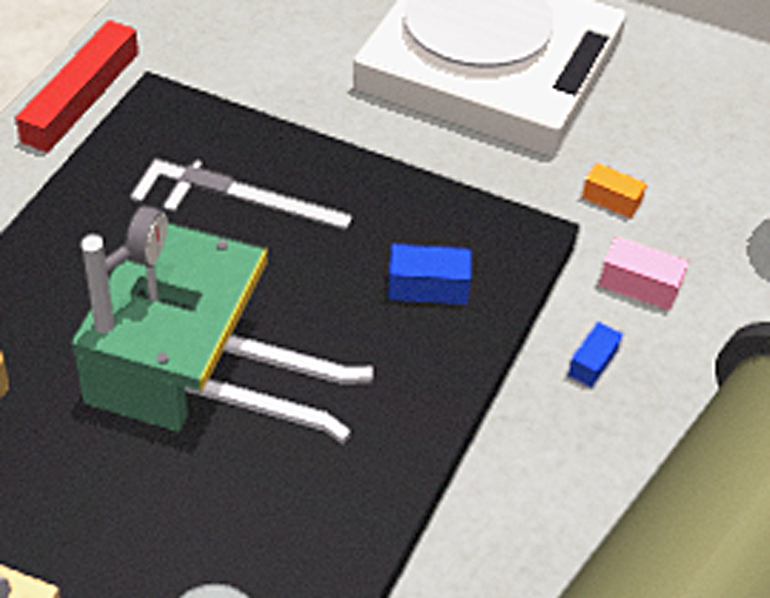

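View pics/top0.png

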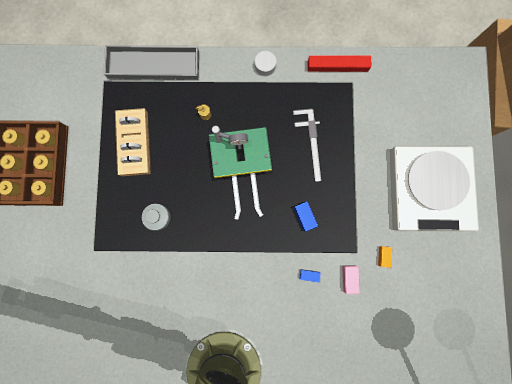

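The target is the larger blue block, at about (305,216) in the top view and (361–393,166–191) in the side view. The lane mouth is near (250,213), opening towards the robot, with the bridge above it in the image. Next I'll fit the poses.

```bash
cat > h.py <<'E'
import numpy as np, cv2
from scipy.optimize import minimize
def proj(p,P):
    W=np.linalg.inv(p["world_from_camera"]); c=np.asarray(P)@W[:3,:3].T+W[:3,3]
    s=c[:,:2]/c[:,2:]; s=s*(1+p["k1"]*(s**2).sum(1,keepdims=True))
    return s*[p["fx"],p["fy"]]+[p["cx"],p["cy"]]
def box(x0,x1,y0,y1,z0,z1): return np.array([[x,y,z] for x in(x0,x1) for y in(y0,y1) for z in(z0,z1)],float)
def place(P,q): # q x,y,yaw on plate
    c,s=np.cos(q[2]),np.sin(q[2]); return np.c_[q[0]+c*P[:,0]-s*P[:,1],q[1]+s*P[:,0]+c*P[:,1],0.04+P[:,2]]
S=8
def cover(p,boxes,win):
    x0,y0,x1,y1=win; im=np.zeros(((y1-y0)*S,(x1-x0)*S),np.uint8)
    for b in boxes:
        u=((proj(p,b)+0.5-[x0,y0])*S-0.5)
        cv2.fillConvexPoly(im,np.round(cv2.convexHull(u.astype(np.float32))*16).astype(np.int32),255,shift=4)
    return cv2.resize(im,(x1-x0,y1-y0),interpolation=cv2.INTER_AREA)/255.
def unproj(p,uv,z):
    s=((np.array(uv)-[p["cx"],p["cy"]])/[p["fx"],p["fy"]]); t=s.copy()
    for _ in range(9): t=s/(1+p["k1"]*(t**2).sum())
    T=p["world_from_camera"]; d=T[:3,:3]@np.r_[t,1]; o=T[:3,3]
    return o+d*(z-o[2])/d[2]
E
cat > fit.py <<'E'
from cell import *
from h import *
pics={n:read_camera(n) for n in("top","side")}
def best(f,q):
    r=None
    for d in (0,.05,-.05):
        a=minimize(f,np.array(q)+[0,0,d],method="Nelder-Mead",options=dict(initial_simplex=np.array(q)+[0,0,d]+np.array([[0,0,0],[.01,0,0],[0,.01,0],[0,0,.1]]),xatol=1e-5,fatol=1e-4))
        if r is None or a.fun<r.fun:r=a
    return r
# block: blueness fraction
bw={"top":(285,195,327,242),"side":(278,157,325,193)}
def frac(p,w):
    i=p["img"][w[1]:w[3],w[0]:w[2]].astype(float); v=i[:,:,0]-i[:,:,2]; return np.clip(v/np.percentile(v[v>60],40),0,1)
B=[box(-.04,.04,-.02,.02,0,.04)]
q0=unproj(pics["top"],(305.5,217),.06); print(q0)
for sel in (["top"],["side"],["top","side"]):
    g={n:frac(pics[n],bw[n]) for n in sel}
    f=lambda q:sum(((cover(pics[n],[place(B[0],q)],bw[n])-g[n])**2).sum() for n in sel)
    r=best(f,[q0[0],q0[1],np.arctan2(-(296-305),26)]); print("block",sel,r.x[:2],np.degrees(r.x[2]),r.fun)
# lane: fences (white) in front of bridge, plus green deck front
F=[box(-.11,-.03,.023,.035,0,.01),box(-.11,-.03,-.035,-.023,0,.01)]
def white(p):return np.clip((p["img"].astype(float).mean(2)-50)/150,0,1)
m=unproj(pics["top"],(250,207),.05);e=unproj(pics["top"],(242,178),.115);print(m,e)
yaw=np.arctan2(e[1]-m[1],e[0]-m[0]); o=m[:2]+.11*np.array([np.cos(yaw),np.sin(yaw)])
D=box(-.01,.115,-.083,.083,.075,.093)
def green(p):
    i=p["img"].astype(float); return np.clip((i[:,:,1]-i[:,:,2]-5)/40,0,1)
def boundary(p,q,n):
    # signed sampling: contrast across fence edges: mean inside minus outside
    w=W_[n]; 
    inside=0;tot=0
    xs=np.linspace(-.105,-.03,60)
    for s in(1,-1):
        for y in np.linspace(.0235,.0345,5): tot+=samp(w,proj(p,place(np.c_[xs,0*xs+s*y,0*xs+.01],q))).mean()/5
        for y in (.0195,.0395): tot-=0.5*samp(w,proj(p,place(np.c_[xs,0*xs+s*y,0*xs+.01],q))).mean()
    return -tot
def samp(w,u): return cv2.remap(w.astype(np.float32),u[:,0].astype(np.float32)[None],u[:,1].astype(np.float32)[None],cv2.INTER_LINEAR)[0]
W_={n:white(pics[n]) for n in pics}; G_={n:cv2.GaussianBlur(green(pics[n]),(0,0),.7) for n in pics}
def deck(p,q,n): # front & side top edges, contrast across
    t=0; g=G_[n]; h=.004
    ys=np.linspace(-.075,.075,60); xs=np.linspace(0,.05,40)
    t+=samp(g,proj(p,place(np.c_[0*ys-.01+h,ys,0*ys+.093],q))).mean()-samp(g,proj(p,place(np.c_[0*ys-.01-h,ys,0*ys+.093],q))).mean()
    for s in(1,-1):
        t+=samp(g,proj(p,place(np.c_[xs,0*xs+s*(.083-h),0*xs+.093],q))).mean()-samp(g,proj(p,place(np.c_[xs,0*xs+s*(.083+h),0*xs+.093],q))).mean()
    return -t
for sel in (["top"],["side"],["top","side"]):
    f=lambda q:sum(boundary(pics[n],q,n)+deck(pics[n],q,n) for n in sel)
    r=best(f,[o[0],o[1],yaw]); print("lane",sel,r.x[:2],np.degrees(r.x[2]),r.fun)
q=r.x
vis=[]
for n,w in(("top",(200,120,330,240)),("side",(165,140,335,250))):
    im=cv2.resize(pics[n]["img"],None,fx=4,fy=4,interpolation=cv2.INTER_CUBIC)
    for b in F+[D]:
        u=cv2.convexHull(proj(pics[n],place(b,q)).astype(np.float32)); cv2.polylines(im,[np.int32((u+.5)*4)],True,(0,0,255),1)
    cv2.imwrite(f"pics/ov_{n}.png",im[w[1]*4:w[3]*4,w[0]*4:w[2]*4])
E
python3 fit.py
```

```text
[ 0.45711497 -0.24332665  0.06      ]
block ['top'] [ 0.45999095 -0.24327946] 22.486240073849455 8.480945853629088
block ['side'] [ 0.45783603 -0.24191099] 22.97734247444191 5.705164889485206
block ['top', 'side'] [ 0.45882441 -0.24256837] 22.946751791643827 25.210918184807547
[ 0.48651131 -0.07603353  0.05      ] [ 0.56569878 -0.05266073  0.115     ]
lane ['top'] [ 0.58832928 -0.05301051] 7.979316095774592 -4.283080101013184
lane ['side'] [ 0.58719983 -0.05231695] 7.7364962307259395 -3.1916046142578125
lane ['top', 'side'] [ 0.58772767 -0.0527926 ] 7.854491797869751 -7.376656532287598
```

View pics/ov_top.png

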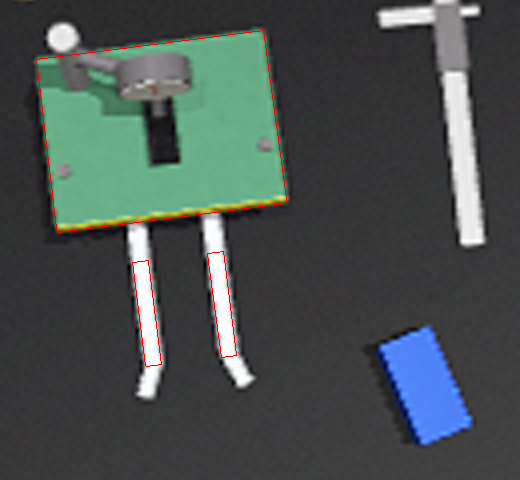

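View pics/ov_side.png

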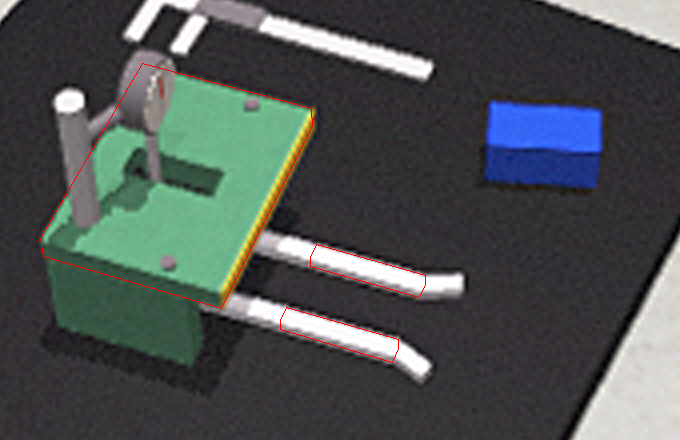

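Both overlays line up with the fences, the deck and its yellow edge. The lane origin is (0.588, -0.053) at yaw 7.9°, and the block is at (0.459, -0.2425) at yaw 22.9°. I'll go over the block on an arc that keeps clear of the gauge.

```bash
cat >> h.py <<'E'
from scipy.spatial.transform import Rotation as Ro
def inc(p0,R0,p1,R1): return np.r_[R0.inv().apply(np.array(p1)-p0),(R0.inv()*R1).as_rotvec(degrees=True)]
def rows(wps,o,start):
    p,R=start; out=[]
    for p1,R1 in wps:
        v=inc(p,R,p1,R1); v=np.r_[np.round(v[:3],4),np.round(v[3:],2)]
        out.append(" ".join(["%g"%o]+["%g"%t for t in v])); p,R=p+R.apply(v[:3]),R*Ro.from_rotvec(v[3:],degrees=True)
    return "; ".join(out)
def down(y): return Ro.from_euler("xyz",[180,0,y],degrees=True)
def state(o): return o["tool_pos"],Ro.from_euler("xyz",o["tool_rot"],degrees=True)
E
python3 - <<'E'
from cell import *
from h import *
st=state(get_obs()); a0=np.degrees(np.arctan2(.621,.1906)); a1=np.degrees(np.arctan2(-.2425,.459)); w=[]
for k in range(1,21):
    t=k/20; r=.65+(.519-.65)*min(1,t*2); a=np.radians(a0+(a1-a0)*t); w.append(([r*np.cos(a),r*np.sin(a),.291+.09*min(1,t*3)],down(162.94-140.04*t)))
print(rows(w,1,st))
E
```

```text
1 -0.0559 -0.0156 -0.0123 0 0 7; 1 -0.0553 -0.0136 -0.0135 0 0 7; 1 -0.0546 -0.0117 -0.0135 0 0 7.01; 1 -0.0538 -0.01 -0.0135 0 0 7; 1 -0.0529 -0.0082 -0.0134 0 0 7; 1 -0.0521 -0.0065 -0.0135 0 0 7; 1 -0.0511 -0.0049 -0.009 0 0 7; 1 -0.0502 -0.0034 -0 0 0 7.01; 1 -0.0491 -0.002 -0 0 0 7; 1 -0.048 -0.0006 -0 0 0 7; 1 -0.0436 0.0135 -0 0 0 7; 1 -0.0431 0.0149 -0 0 0 7; 1 -0.0426 0.0164 -0 0 -0 7.01; 1 -0.042 0.0178 -0 0 -0 7; 1 -0.0414 0.0192 -0 0 -0 7; 1 -0.0407 0.0207 -0 0 -0 7; 1 -0.04 0.022 -0 0 -0 7; 1 -0.0391 0.0234 -0 0 -0 7.01; 1 -0.0384 0.0248 -0 0 -0 7; 1 -0.0375 0.026 -0 0 -0 7
```

Call:
carry_out(increments="1 -0.056 -0.0156 -0.0123 0 0 7; 1 -0.0553 -0.0136 -0.0135 0 0 7; 1 -0.0546 -0.0117 -0.0135 0 0 7; 1 -0.0538 -0.01 -0.0135 0 0 7; 1 -0.0529 -0.0082 -0.0134 0 0 7; 1 -0.0521 -0.0065 -0.0135 0 0 7; 1 -0.0511 -0.0049 -0.009 0 0 7; 1 -0.0502 -0.0034 0 0 0 7; 1 -0.0491 -0.002 0 0 0 7; 1 -0.048 -0.0006 0 0 0 7; 1 -0.0436 0.0135 0 0 0 7; 1 -0.0431 0.0149 0 0 0 7; 1 -0.0426 0.0164 0 0 0 7; 1 -0.042 0.0178 0 0 0 7; 1 -0.0414 0.0192 0 0 0 7; 1 -0.0407 0.0207 0 0 0 7; 1 -0.04 0.022 0 0 0 7; 1 -0.0391 0.0234 0 0 0 7; 1 -0.0384 0.0248 0 0 0 7; 1 -0.0375 0.026 0 0 0 7", force=30)

```text
time_s: 3.0
tool_pos: [0.4353, -0.2677, 0.3828]
tool_rot: [-179.9, -0.6, 18.7]
force: [0.5, -0.2, 0.1]
grip_width: 0.0872
```

```bash
cat > go.py <<'E'
import sys
from cell import *
from h import *
def go(tgt,R,n,o):
    ob=get_obs(); p,R0=state(ob); print(ob["time_s"],p.round(4),ob["tool_rot"].round(2),ob["qpos"].round(3).tolist(),ob["grip_width"])
    d=(R0.inv()*R).as_rotvec()
    w=[(p+(np.array(tgt)-p)*k/n,R0*Ro.from_rotvec(d*k/n)) for k in range(1,n+1)]
    print(rows(w,o,(p,R0)))
E
python3 - <<'E'
from go import *
go([.459,-.2425,.22],down(22.9),4,1)
E
```

```text
3.0 [ 0.4353 -0.2677  0.3828] [-179.89   -0.59   18.69] [-18.874, -2.689, 46.698, 95.72, 1.457, 85.797, -43.61] 0.08721705339087814
1 0.0072 -0.004 0.0408 -0.02 -0.15 -1.05; 1 0.0074 -0.0039 0.0407 -0.02 -0.15 -1.05; 1 0.0075 -0.0037 0.0408 -0.02 -0.15 -1.05; 1 0.0078 -0.0036 0.0407 -0.03 -0.15 -1.06
```

Call:
carry_out(increments="1 0.0072 -0.004 0.0408 0 -0.15 -1.05; 1 0.0074 -0.0039 0.0407 0 -0.15 -1.05; 1 0.0075 -0.0037 0.0408 0 -0.15 -1.05; 1 0.0078 -0.0036 0.0407 0 -0.15 -1.06; 1 0 0 0 0 0 0")

```text
time_s: 3.62
tool_pos: [0.4577, -0.2481, 0.2186]
tool_rot: [179.9, -0.4, 22.3]
force: [-0.6, -0.5, 0.1]
grip_width: 0.087
```

```bash
python3 - <<'E'
from go import *
go([.459,-.2425,.123],down(22.9),3,1)
for n in("top","side"):
    p=read_camera(n); cv2.imwrite(f"pics/a_{n}.png",cv2.resize(p["img"][120:300,170:420],None,fx=3,fy=3))
E
```

```text
3.625 [ 0.4577 -0.2481  0.2186] [179.91  -0.36  22.33] [-18.297, 6.192, 46.997, 108.515, -5.154, 67.034, -37.147] 0.0870146388472304
1 0.0009 -0.0016 0.0319 0.03 -0.12 -0.19; 1 0.001 -0.0016 0.0319 0.03 -0.12 -0.19; 1 0.001 -0.0016 0.0319 0.04 -0.12 -0.19
```

View pics/a_side.png

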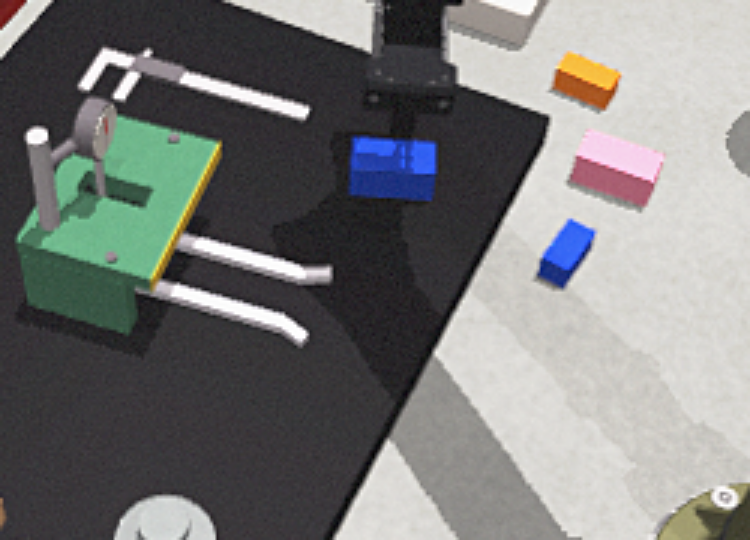

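The side view shows the open gripper above the block at about crop (395,150), and it is slightly to the right of the block. I'll correct that and go down.

Call:
carry_out(increments="1 0.0009 -0.0016 0.0319 0 -0.12 0; 1 0.001 -0.0016 0.0319 0 -0.12 -0.2; 1 0.001 -0.0016 0.0319 0 -0.12 -0.2; 1 0 0 0 0 0 0")

```text
time_s: 4.22
tool_pos: [0.4678, -0.2487, 0.1347]
tool_rot: [179.1, -1.2, 22.6]
force: [0.6, 0.3, 0.5]
grip_width: 0.0865
```

```bash
python3 - <<'E'
from go import *
go([.459,-.2425,.123],down(22.9),1,1); print(get_obs()["force"])
E
```

```text
4.225 [ 0.4678 -0.2487  0.1347] [179.06  -1.16  22.57] [-15.668, 13.725, 45.719, 112.882, -12.143, 56.562, -31.709] 0.08652113067883961
1 -0.006 -0.0093 0.0115 0.94 -1.16 -0.34
[0.57443235 0.29417142 0.47794182]
```

Call:
carry_out(increments="1 -0.006 -0.0093 0.009 0.94 -1.16 -0.34; 1 0 0 0 0 0 0")

```text
time_s: 4.47
tool_pos: [0.4604, -0.2435, 0.1289]
tool_rot: [179.9, -0.2, 22.9]
force: [0.4, 0.8, 0.1]
grip_width: 0.0868
```

```bash
python3 - <<'E'
from go import *
go([.459,-.2425,.123],down(22.9),1,1)
E
```

```text
4.475 [ 0.4604 -0.2435  0.1289] [179.87  -0.21  22.89] [-15.874, 13.89, 45.623, 113.489, -11.9, 57.031, -31.708] 0.08678751548772567
1 -0.0009 -0.0015 0.0059 0.13 -0.21 -0.01
```

Call:
carry_out(increments="1 -0.001 -0.0015 0.006 0.13 -0.21 0; 1 0 0 0.002 0 0 0; 0 0 0 0 0 0 0; 0 0 0 0 0 0 0; 0 0 0 0 0 0 0; 0 0 0 0 0 0 0", force=30)

```text
time_s: 5.22
tool_pos: [0.4601, -0.2431, 0.1224]
tool_rot: [179.9, -0.2, 22.9]
force: [-0.0, 0.5, -1.1]
grip_width: 0.0548
```

```bash
python3 - <<'E'
from go import *
go([.459,-.2425,.2],down(22.9),2,0);
for n in("top","side"):
    p=read_camera(n); cv2.imwrite(f"pics/b_{n}.png",cv2.resize(p["img"][120:300,170:420],None,fx=3,fy=3))
E
```

```text
5.225 [ 0.4601 -0.2431  0.1224] [ 1.7988e+02 -1.7000e-01  2.2890e+01] [-15.639, 14.473, 45.422, 113.813, -12.421, 56.35, -31.331] 0.05480088265368099
0 -0.0003 -0.0004 -0.0388 0.06 -0.08 -0.01; 0 -0.0003 -0.0004 -0.0388 0.06 -0.09 -0
```

View pics/b_side.png

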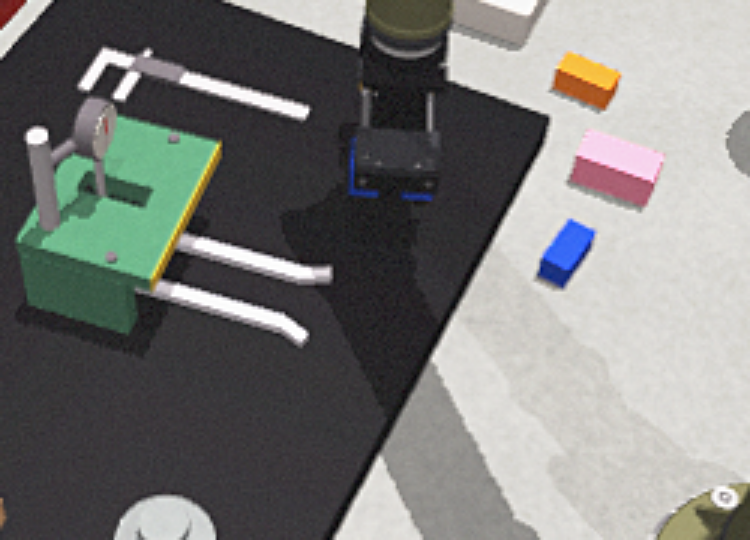

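Call:
carry_out(increments="0 0 0 0 0 0 0; 0 0 0 0 0 0 0; 0 0 0 0 0 0 0; 0 0 0 0 0 0 0", force=30)

```text
time_s: 5.82
tool_pos: [0.4599, -0.2426, 0.1224]
tool_rot: [179.9, -0.2, 22.9]
force: [-0.1, -0.1, -0.1]
grip_width: 0.0398
```

```bash
python3 - <<'E'
from go import *
go([.459,-.2425,.2],down(22.9),2,0)
E
cat > kin.py <<'E'
from h import *
from scipy.optimize import least_squares
D=[([-72.131,18.439,-4.017,83.174,1.297,78.541,-3.26],[.19062,.62098,.29117],[-179.891,.007,162.942]),
([-18.874,-2.689,46.698,95.72,1.457,85.797,-43.61],[.4353,-.2677,.3828],[-179.89,-.59,18.69]),
([-18.297,6.192,46.997,108.515,-5.154,67.034,-37.147],[.4577,-.2481,.2186],[179.91,-.36,22.33]),
([-15.668,13.725,45.719,112.882,-12.143,56.562,-31.709],[.4678,-.2487,.1347],[179.06,-1.16,22.57]),
([-15.874,13.89,45.623,113.489,-11.9,57.031,-31.708],[.4604,-.2435,.1289],[179.87,-.21,22.89]),
([-15.639,14.473,45.422,113.813,-12.421,56.35,-31.331],[.4601,-.2431,.1224],[179.88,-.17,22.89])]
E
python3 - <<'E'
from kin import *
import itertools
rz=lambda a:Ro.from_euler("z",a,degrees=True); ry=lambda a:Ro.from_euler("y",a,degrees=True)
def fk(q,s,P,off):
    q=np.array(q)*s
    Rs=[rz(q[0]),ry(q[1]),rz(q[2]),ry(q[3]),rz(q[4]),ry(q[5]),rz(q[6]+off)]
    R=Ro.identity();p=np.array([0,0,P[0]])
    R=Rs[0]*Rs[1]*Rs[2]; p=p+R.apply([P[4],0,P[1]]); R=R*Rs[3]; p=p+R.apply([P[5],0,P[2]]); R=R*Rs[4]*Rs[5]; p=p+R.apply([P[6],0,P[3]]); return p,R*Rs[6]
res=[]
for s in itertools.product((-1,1),repeat=4):
  for s6 in (1,-1):
    sg=np.array([-1,1,s[0],1,s[1],1,s[2]*1.])
    if s6<0: continue
    for off0 in (0,90,180,270):
        def f(P):
            o=[]
            for q,p,e in D:
                pp,RR=fk(q,sg,P,P[7]); o+=list((pp-p)*10)+list((Ro.from_euler("xyz",e,degrees=True).inv()*RR).as_rotvec())
            return o
        r=least_squares(f,[.33,.45,.45,.25,0,0,0,off0]); res.append((r.cost,sg.tolist(),r.x.round(4).tolist()))
res.sort(key=lambda t:t[0])
for x in res[:3]:print(x)
E
```

```text
5.825 [ 0.4599 -0.2426  0.1224] [ 1.7995e+02 -1.6000e-01  2.2890e+01] [-15.649, 14.464, 45.407, 113.825, -12.442, 56.399, -31.334] 0.039818211710957
0 -0.0003 -0.0002 -0.0388 0.03 -0.08 -0; 0 -0.0003 -0.0002 -0.0388 0.02 -0.08 -0.01
(np.float64(0.08145308845411067), [-1.0, 1.0, -1.0, 1.0, -1.0, 1.0, -1.0], [-0.4269, 0.3771, 0.499, -0.4381, -0.011, -0.024, -0.0422, 90.001])
(np.float64(0.08145308845411067), [-1.0, 1.0, -1.0, 1.0, -1.0, 1.0, -1.0], [-0.4269, 0.3771, 0.499, -0.4381, -0.011, -0.024, -0.0422, 90.001])
(np.float64(0.08145308845411071), [-1.0, 1.0, -1.0, 1.0, -1.0, 1.0, -1.0], [-0.4269, 0.3771, 0.499, -0.4381, -0.011, -0.024, -0.0422, 90.001])
```

```bash
cat > k2.py <<'E'
from kin import *
import itertools
D.append(([-15.649,14.464,45.407,113.825,-12.442,56.399,-31.334],[.4599,-.2426,.1224],[179.95,-.16,22.89]))
r_=lambda ax,a:Ro.from_euler(ax,a,degrees=True)
AX="zyzyzyz"
res=[]
for s in itertools.product((-1,1),repeat=7):
  for off in (0,90,180,270):
    e=[]
    for q,p,eu in D:
        R=Ro.identity()
        for a,qq,ss in zip(AX,q,s): R=R*r_(a,qq*ss)
        R=R*r_("z",off); e.append((Ro.from_euler("xyz",eu,degrees=True).inv()*R).magnitude())
    res.append((np.degrees(max(e)),s,off))
res.sort(); [print(x) for x in res[:4]]
E
python3 k2.py
```

```text
(np.float64(0.0063664417519093165), (-1, 1, -1, 1, -1, 1, -1), 90)
(np.float64(2.98552654595026), (-1, -1, -1, -1, -1, -1, -1), 90)
(np.float64(24.705592357325187), (-1, -1, -1, -1, 1, -1, -1), 90)
(np.float64(24.888343692047844), (-1, 1, -1, 1, 1, 1, -1), 90)
```

```bash
cat > k3.py <<'E'
from kin import *
SG=np.array([-1,1,-1,1,-1,1,-1])
def Rs(q):
    R=Ro.identity(); out=[]
    for a,qq,s in zip("zyzyzyz",q,SG): R=R*Ro.from_euler(a,qq*s,degrees=True); out.append(R)
    return out
def cols(q,names):
    R=Rs(q); A=[]
    for n in names: A.append((np.eye(3) if n[0]=="0" else R[int(n[0])-1].as_matrix())[:,"xyz".index(n[1])])
    return np.array(A).T
if __name__=="__main__":
    D.append(([-15.649,14.464,45.407,113.825,-12.442,56.399,-31.334],[.4599,-.2426,.1224],[179.95,-.16,22.89]))
    for names in (["0z","3z","5z","6z"],["0z","3z","5z","6z","6x"],["0z","3z","5z","6z","1x"],["0z","3z","5z","6z","1x","3x","4x","6x"],["0z","1y","3z","5z","6z","3y","4y","6y","6x"]):
        A=np.vstack([cols(d[0],names) for d in D]); b=np.hstack([d[1] for d in D])
        x,_,rk,sv=np.linalg.lstsq(A,b,rcond=2e-4); print(names,x.round(4),rk,np.abs(A@x-b).max().round(5),sv.round(3))
E
python3 k3.py
```

```text
['0z', '3z', '5z', '6z'] [-0.0738  0.3951  0.5375 -0.1061] 4 0.02665 [4.694 2.412 0.383 0.018]
['0z', '3z', '5z', '6z', '6x'] [-0.2433  0.3893  0.5003 -0.266  -0.0365] 5 0.02711 [4.706 3.545 0.391 0.373 0.017]
['0z', '3z', '5z', '6z', '1x'] [ 0.4571  0.4791  0.5424  0.5047 -0.0284] 5 0.02633 [4.696 3.312 1.385 0.245 0.016]
['0z', '3z', '5z', '6z', '1x', '3x', '4x', '6x'] [ 0.229   0.4645  0.5067  0.2818 -0.0272  0.0015 -0.0058 -0.0321] 8 0.02721 [5.258 4.995 1.705 0.482 0.409 0.231 0.189 0.014]
['0z', '1y', '3z', '5z', '6z', '3y', '4y', '6y', '6x'] [ 2.503e-01 -1.560e-02  4.678e-01  5.135e-01  2.997e-01 -5.700e-03
 -5.700e-03  4.000e-04  4.000e-04] 8 4e-05 [5.091 4.727 3.735 0.73  0.421 0.281 0.04  0.014 0.   ]
```

Call:
carry_out(increments="0 0 0 -0.039 0 -0.08 0; 0 0 0 -0.039 0 -0.08 0; 0 0 0 0 0 0 0; 0 0 0 0 0 0 0")

```text
time_s: 6.32
tool_pos: [0.4576, -0.2417, 0.1988]
tool_rot: [-179.9, 0.3, 22.9]
force: [-0.7, 0.5, -3.8]
grip_width: 0.04
```

```bash
python3 - <<'E'
from go import *
go([.5104,-.0635,.20],down(7.85),5,0); print(get_obs()["force"])
E
```

```text
6.325 [ 0.4576 -0.2417  0.1988] [-179.89    0.31   22.89] [-18.943, 7.721, 47.284, 109.814, -6.053, 65.335, -36.466] 0.039971411984168426
0 0.0236 -0.0287 -0.0003 -0.01 0.06 3.01; 0 0.022 -0.03 -0.0003 -0.02 0.07 3.01; 0 0.0205 -0.031 -0.0003 -0.01 0.06 3.01; 0 0.0188 -0.0321 -0.0002 -0.02 0.06 3; 0 0.0171 -0.033 -0.0003 -0.01 0.07 3.01
[-0.74012603  0.51530022 -3.82290984]
```

Call:
carry_out(increments="0 0.0236 -0.0287 0 0 0 3; 0 0.022 -0.03 0 0 0 3; 0 0.0205 -0.031 0 0 0 3; 0 0.0188 -0.032 0 0 0 3; 0 0.017 -0.033 0 0 0 3; 0 0 0 0 0 0 0; 0 0 0 0 0 0 0")

```text
time_s: 7.2
tool_pos: [0.5057, -0.0589, 0.1856]
tool_rot: [180.0, 1.4, 7.2]
force: [-0.3, -0.9, -3.1]
grip_width: 0.0398
```

```bash
python3 - <<'E'
from go import *
go([.5104,-.0635,.145],down(7.85),2,0)
E
```

```text
7.2 [ 0.5057 -0.0589  0.1856] [179.99   1.44   7.22] [-33.623, 7.67, 40.013, 110.794, -5.061, 64.806, -74.371] 0.039802482722605226
0 0.0025 0.0026 0.0202 0 0.72 -0.32; 0 0.0023 0.0025 0.0203 0 0.72 -0.31
```

Call:
carry_out(increments="0 0.0025 0.0026 0.02 0 0.7 -0.3; 0 0.0023 0.0025 0.02 0 0.7 -0.3; 0 0 0 0 0 0 0")

```text
time_s: 7.58
tool_pos: [0.5085, -0.0668, 0.1427]
tool_rot: [180.0, 0.2, 7.6]
force: [-0.5, -0.3, -3.0]
grip_width: 0.04
```

```bash
python3 - <<'E'
from go import *
go([.5104,-.0635,.145],down(7.85),1,0)
E
```

```text
7.575 [ 0.5085 -0.0668  0.1427] [179.95   0.2    7.59] [-31.964, 10.847, 39.928, 113.466, -8.019, 58.614, -70.73] 0.03997537002549062
0 0.0023 -0.003 -0.0024 0.05 0.21 -0.26
```

Call:
carry_out(increments="0 0.0023 -0.003 -0.0024 0 0.2 -0.26; 0 0 0 0 0 0 0")

```text
time_s: 7.82
tool_pos: [0.5108, -0.0643, 0.1461]
tool_rot: [179.9, -0.0, 7.8]
force: [0.8, 0.1, -3.5]
grip_width: 0.0398
```

```bash
python3 - <<'E'
from go import *
go([.5104,-.0635,.145],down(7.85),1,0)
for n in("top","side"):
    p=read_camera(n); im=cv2.resize(p["img"],None,fx=5,fy=5,interpolation=cv2.INTER_CUBIC)
    q=[.5877,-.0528,np.radians(7.85)]
    o=get_obs()["tool_pos"]
    B=place(box(-.04,.04,-.02,.02,0,.04),[o[0],o[1],q[2]])+[0,0,o[2]-.1224]
    for b,c in[(B,(0,255,255))]+[(place(box(-.11,-.02,s-.006,s+.006,0,.01),q),(0,0,255)) for s in(.029,-.029)]:
        cv2.polylines(im,[np.int32((cv2.convexHull(proj(p,b).astype(np.float32))+.5)*5)],True,c,1)
    w=(190,110,330,230) if n=="top" else (190,130,340,250)
    cv2.imwrite(f"pics/c_{n}.png",im[w[1]*5:w[3]*5,w[0]*5:w[2]*5])
E
```

```text
7.825 [ 0.5108 -0.0643  0.1461] [ 1.7994e+02 -5.0000e-02  7.7600e+00] [-32.194, 10.625, 39.855, 113.204, -7.893, 58.784, -70.962] 0.03981610766155189
0 -0.0003 -0.0009 0.0011 0.06 -0.05 -0.09
```

View pics/c_side.png

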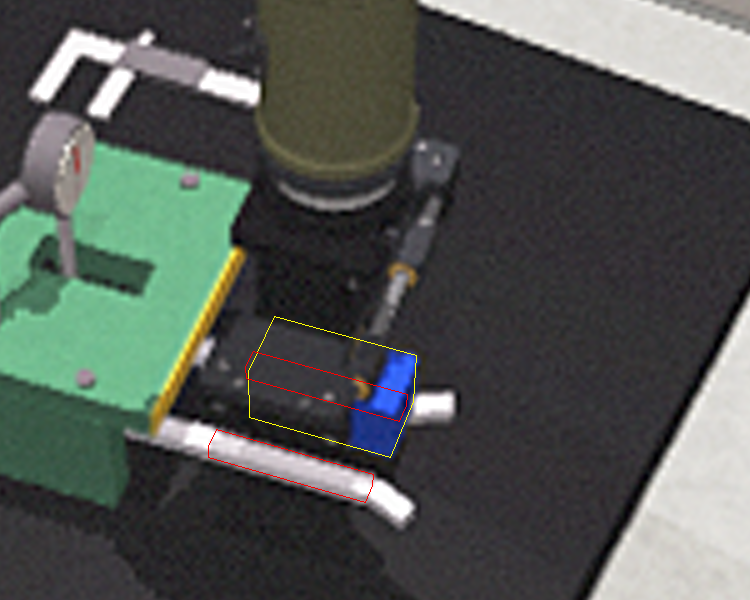

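View pics/c_top.png

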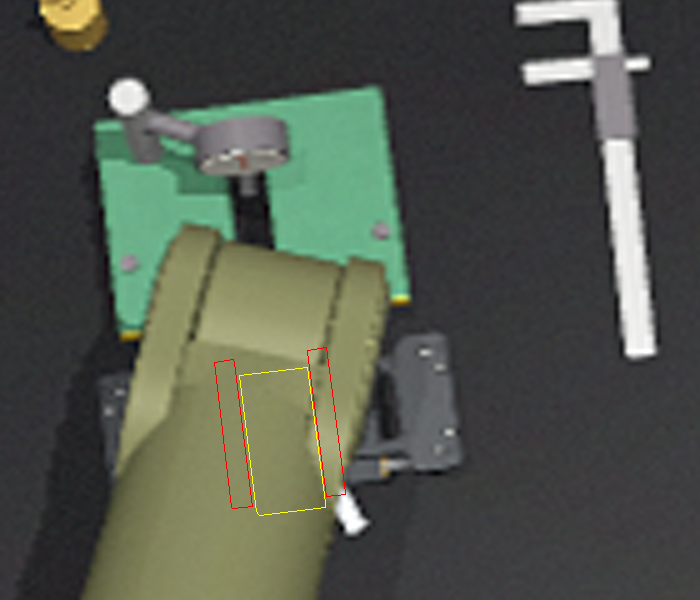

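Call:
carry_out(increments="0 -0.0003 -0.0009 0.007 0.06 0 0; 0 0 0 0.004 0 0 0; 0 0 0 0 0 0 0")

```text
time_s: 8.3
tool_pos: [0.5104, -0.0634, 0.1346]
tool_rot: [-180.0, -0.1, 7.8]
force: [0.0, -0.8, -3.2]
grip_width: 0.0397
```

```bash
python3 - <<'E'
from go import *
go([.5104,-.0635,.1225],down(7.85),2,0)
E
```

```text
8.3 [ 0.5104 -0.0634  0.1346] [-1.7998e+02 -8.0000e-02  7.7800e+00] [-31.901, 11.552, 39.637, 113.837, -8.761, 57.45, -70.329] 0.03974411199570228
0 -0 0.0001 0.0061 -0.01 -0.04 -0.04; 0 -0 0 0.006 -0.01 -0.04 -0.03
```

Call:
carry_out(increments="0 0 0 0.005 0 0 0; 0 0 0 0.004 0 0 0; 0 0 0 0 0 0 0")

```text
time_s: 8.68
tool_pos: [0.5103, -0.0633, 0.1249]
tool_rot: [-180.0, -0.1, 7.8]
force: [-0.9, -0.2, -3.0]
grip_width: 0.0398
```

```bash
python3 - <<'E'
from go import *
go([.5104,-.0635,.1225],down(7.85),1,0)
E
```

```text
8.675 [ 0.5103 -0.0633  0.1249] [-1.7999e+02 -6.0000e-02  7.7900e+00] [-31.586, 12.451, 39.44, 114.28, -9.501, 56.353, -69.735] 0.039779865267300867
0 0 0.0002 0.0024 -0.01 -0.06 -0.06
```

Call:
carry_out(increments="0 0 0 0.0024 0 0 0; 0 0 0 0 0 0 0; 0.65 0 0 0 0 0 0; 0.65 0 0 0 0 0 0; 0.65 0 0 0 0 0 0")

```text
time_s: 9.3
tool_pos: [0.5117, -0.0635, 0.1237]
tool_rot: [180.0, -0.2, 7.8]
force: [-0.0, -0.7, 0.7]
grip_width: 0.0547
```

```bash
python3 - <<'E'
from go import *
go([.5104-.06,-.0635-.008,.2],down(7.85),1,0)
E
```

```text
9.3 [ 0.5117 -0.0635  0.1237] [180.    -0.24   7.78] [-31.499, 12.628, 39.407, 114.269, -9.7, 56.059, -69.577] 0.05468998104558725
0 -0.0615 -0.0004 -0.0766 0 -0.24 -0.07
```

Call:
carry_out(increments="0.65 0 0 -0.05 0 0 0; 0.65 0 0 -0.05 0 0 0; 0 0 0 0 0 0 0; 0 -0.02 0 0 0 10 0; 0 -0.02 0 0 0 10 0; 0 -0.02 0 0 0 10 0; 0 0 0 0 0 0 0")

```text
time_s: 10.18
tool_pos: [0.4629, -0.0636, 0.2191]
tool_rot: [-179.2, -22.6, 8.4]
force: [-0.2, -0.3, 0.4]
grip_width: 0.0147
```

```bash
python3 - <<'E'
from go import *
go([.5104-.06,-.0635-.008,.2],down(7.85),1,0)
o=get_obs(); print((o["qpos"].tolist(),o["tool_pos"].tolist(),o["tool_rot"].tolist()))
for n in("top","side"):
    p=read_camera(n); cv2.imwrite(f"pics/d_{n}.png",cv2.resize(p["img"][110:290,170:420],None,fx=3,fy=3))
E
```

```text
10.175 [ 0.4629 -0.0636  0.2191] [-179.25  -22.62    8.39] [-20.631, -16.861, 26.079, 128.462, 1.634, 44.937, -76.515] 0.014664439847341039
0 -0.0198 0.0062 0.0123 -0.85 -22.61 0.68
([-20.63090722397045, -16.86071734528753, 26.078705416962265, 128.46170312405073, 1.6339398650401211, 44.93707745337334, -76.51459151069555], [0.4628960589751262, -0.06357343863325553, 0.21907066080135007], [-179.2473853813445, -22.615640100714025, 8.387669315738453])
```

View pics/d_side.png

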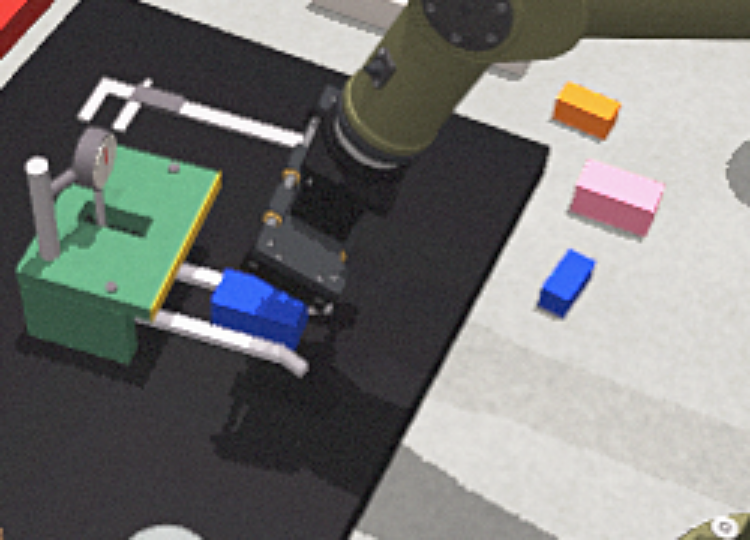

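The block is lying flat between the fences, near crop (258,308). q2 is close to its lower limit, so I'll fit the kinematics before planning the tilted push.

```bash
cat > k4.py <<'E'
from k3 import *
D+=[([-15.649,14.464,45.407,113.825,-12.442,56.399,-31.334],[.4599,-.2426,.1224],0),
([-20.63090722397045, -16.86071734528753, 26.078705416962265, 128.46170312405073, 1.6339398650401211, 44.93707745337334, -76.51459151069555], [0.4628960589751262, -0.06357343863325553, 0.21907066080135007],0),
([-33.623,7.67,40.013,110.794,-5.061,64.806,-74.371],[.5057,-.0589,.1856],0),
([-31.964,10.847,39.928,113.466,-8.019,58.614,-70.73],[.5085,-.0668,.1427],0),
([-31.499,12.628,39.407,114.269,-9.7,56.059,-69.577],[.5117,-.0635,.1237],0)]
names=["0z","1y","3z","3y","4y","5z","6z"]
A=np.vstack([cols(d[0],names) for d in D]); b=np.hstack([d[1] for d in D])
X,_,rk,sv=np.linalg.lstsq(A,b,rcond=1e-4)
if __name__=="__main__": print(X.round(4),rk,np.abs(A@X-b).max(),sv.round(3))
lo=np.array([-163.93,-17.29,-79.2,3.27,-89.18,5.43,-154.24]);hi=np.array([163.93,119.83,71.16,140.29,269.18,117.66,154.24])
def fk(q): R=Rs(q)[-1]*Ro.from_euler("z",90,degrees=True); return cols(q,names)@X,R
def ik(p,R,n=40,seed=0,q0s=()):
    rng=np.random.default_rng(seed); sols=[]
    def f(q):
        pp,RR=fk(q); return np.r_[(pp-p)*10,(R.inv()*RR).as_rotvec()]
    for q0 in list(q0s)+[rng.uniform(lo+1,hi-1) for _ in range(n)]:
        r=least_squares(f,np.clip(q0,lo+.01,hi-.01),bounds=(lo,hi),x_scale=30)
        sols.append((r.cost,r.x))
    sols.sort(key=lambda t:t[0]); return sols
q=np.array([.5877,-.0528,np.radians(7.85)])
def lane(x,y,z): return place(np.array([[x,y,z]]),q)[0]
def tilt(th): return down(7.85)*Ro.from_euler("y",th,degrees=True)
E
python3 k4.py; cat > k5.py <<'E'
from k4 import *
# contact x xc, tip-corner height zc above plate
for th in (40,45,50,55,60,70):
    s,c=np.sin(np.radians(th)),np.cos(np.radians(th))
    for xc,zc in((-.125,.025),(-.05,.025),(.015,.02),(.02,.02),(.02,.035)):
        T=lane(xc-.0095*c-.07*s,0,zc-.0095*s+.07*c)
        S=ik(T,tilt(th),12,0,[[-20,-10,26,130,2,40,-76]]); print(th,xc,zc,T.round(3),"cost %.5f"%S[0][0],S[0][1].round(1))
E
python3 k5.py
```

```text
[ 0.2495 -0.0156  0.4678 -0.0055 -0.0055  0.5131  0.299 ] 6 6.766384145429072e-05 [5.944 5.492 3.287 0.699 0.412 0.212 0.   ]
40 -0.125 0.025 [ 0.412 -0.077  0.113] cost 0.01960 [ 88.6 -17.3 -61.2 140.3 -63.   42.   -7.7]
40 -0.05 0.025 [ 0.486 -0.067  0.113] cost 0.00000 [ 73.   -6.  -57.8 140.3 -77.3  19.2   1.5]
40 0.015 0.02 [ 0.551 -0.058  0.108] cost 0.00000 [ 25.6   3.6 -16.7 134.2 -70.1  10.5  -6.6]
40 0.02 0.02 [ 0.556 -0.057  0.108] cost 0.00000 [ 17.3   3.8  -8.6 133.9 -70.9  10.7  -6.2]
40 0.02 0.035 [ 0.556 -0.057  0.123] cost 0.00000 [ 35.7   2.8 -27.  132.9 -58.3  11.3 -18.6]
45 -0.125 0.025 [ 0.408 -0.078  0.108] cost 0.03876 [101.  -17.3 -69.1 140.3 -68.8  47.5   2. ]
45 -0.05 0.025 [ 0.482 -0.067  0.108] cost 0.00325 [ 99.   -9.2 -79.2 140.3 -85.9  27.1  11.3]
45 0.015 0.02 [ 0.547 -0.058  0.103] cost 0.00000 [-24.4   3.2  35.4 139.2 249.7  15.5  33.2]
45 0.02 0.02 [ 0.552 -0.058  0.103] cost 0.00000 [-34.6   4.2  45.9 138.8 250.4  16.5  31.9]
45 0.02 0.035 [ 0.552 -0.058  0.118] cost 0.00000 [-31.6   1.1  42.3 138.4 258.7  13.8  24.4]
50 -0.125 0.025 [ 0.405 -0.078
[... 1171 characters left out ...]
.2 140.3 166.6  17.  150.6]
60 0.02 0.02 [ 0.543 -0.059  0.087] cost 0.00397 [ 91.7  45.1 -79.2 140.3 164.   19.2 153.7]
60 0.02 0.035 [ 0.543 -0.059  0.102] cost 0.00382 [ 91.8  36.2 -79.2 140.3 177.6  16.5 133.7]
70 -0.125 0.025 [ 0.395 -0.079  0.08 ] cost 0.11675 [143.  119.8 -77.9 140.3  64.   47.1 -44.1]
70 -0.05 0.025 [ 0.47  -0.069  0.08 ] cost 0.06511 [114.7  74.5 -74.2 140.3 -34.    5.4  30.7]
70 0.015 0.02 [ 0.534 -0.06   0.075] cost 0.01706 [ 104.9   88.6  -79.2  140.3  148.9   21.4 -149.5]
70 0.02 0.02 [ 0.539 -0.059  0.075] cost 0.01405 [ 103.6   88.3  -79.2  140.3  152.1   23.1 -153.1]
70 0.02 0.035 [ 0.539 -0.059  0.09 ] cost 0.01631 [ 98.6  64.8 -76.3 140.3 187.1  18.4 154.2]
```

```bash
cat > k6.py <<'E'
from k4 import *
def T(th,xc,zc):
    s,c=np.sin(np.radians(th)),np.cos(np.radians(th)); return lane(xc-.0095*c-.07*s,0,zc-.0095*s+.07*c),tilt(th)
if __name__=="__main__":
  for th,xc in((30,-.06),(40,-.03),(45,.016),(48,.016),(50,.016)):
    S=[s for s in ik(*T(th,xc,.02),150,1) if s[0]<1e-8]
    print(th,xc,len(S))
    a=sorted([s[1] for s in S],key=lambda q:q[4])
    for z in a[::max(1,len(a)//9)]: print("   ",z.round(1))
E
python3 k6.py
```

```text
30 -0.06 67
    [ 95.3 -12.3 -79.  134.1 -52.2  29.  -26.1]
    [ 84.7  -6.9 -70.6 134.2 -42.1  25.2 -34.6]
    [ 63.   -4.2 -50.8 134.5 -34.4  23.1 -41.8]
    [ 46.4  -3.8 -35.1 134.9 -31.3  22.4 -44.9]
    [ 30.2  -3.9 -19.5 135.4 -28.7  21.9 -47.5]
    [ 13.7  -4.3  -3.4 135.9 -25.7  21.5 -50.2]
    [  7.   -4.5   3.  136.2 -24.4  21.3 -51.4]
    [-14.8  -5.9  24.4 136.8 -18.4  20.8 -56.4]
    [-42.9 -10.4  51.5 137.5  -2.3  20.3 -70. ]
    [-52.6 -14.1  60.3 137.7   9.6  20.7 -80.2]
40 -0.03 72
    [ 55.5  -0.9 -43.3 138.6 -74.5  13.8  -0.7]
    [ 63.3  -0.8 -50.8 138.4 -74.4  13.9  -0.6]
    [ 82.5  -0.4 -69.3 138.1 -74.2  14.2  -0.2]
    [ 91.8  -0.3 -78.2 138.  -74.   14.4   0. ]
    [ 9.27e+01 -3.00e-01 -7.91e+01  1.38e+02 -7.40e+01  1.44e+01  1.00e-01]
    [ 19.2  -1.8  -7.8 139.7 -73.6  13.   -1.9]
    [  7.4  -2.2   3.9 140.1 -72.9  12.6  -2.6]
    [  1.1  -2.5  10.2 140.3 -72.3  12.4  -3. ]
    [  0.5  -2.5  10.8 140.3 -72.2  12.4  -3. ]
45 0.016 54
    [ 75.9  11.9 -66.8 136.1 230.4   5.4  59.8]
    [ 64.9   8.4 -55.3 136.3 242.1   8.4  45.7]
    [ 52.6   6.4 -42.8 136.6
[... 591 characters left out ...]
2.2  16.8  52.2]
    [ -4.9   4.2  16.  140.3 234.2  18.2  49.2]
    [ -5.4   4.2  16.5 140.3 234.3  18.3  49.2]
    [ -5.7   4.2  16.8 140.3 234.3  18.3  49.1]
    [ -5.8   4.2  16.9 140.3 234.3  18.3  49.1]
50 0.016 59
    [ 87.8  26.  -79.2 138.9 160.7  11.8 139.4]
    [ 83.4  19.9 -73.8 138.9 185.3  11.4 111.1]
    [ 65.2  10.5 -54.4 139.2 215.4  15.2  74.6]
    [ 51.4   8.  -40.5 139.6 220.6  17.1  67.2]
    [ 38.6   6.6 -27.6 140.  223.   18.4  63.3]
    [ 29.7   5.9 -18.7 140.2 224.1  19.1  61.4]
    [ 28.5   5.9 -17.4 140.3 224.3  19.2  61.2]
    [ 28.2   5.9 -17.2 140.3 224.3  19.2  61.1]
    [ 28.    5.9 -17.  140.3 224.3  19.2  61.1]
    [ 28.    5.8 -16.9 140.3 224.3  19.2  61.1]
```

```bash
cat > k7.py <<'E'
from k4 import *
from scipy.optimize import minimize as mz
cl,sl=np.cos(q[2]),np.sin(q[2])
def tol(P): # world->lane
    d=P-[q[0],q[1],.04]; return np.c_[cl*d[:,0]+sl*d[:,1],-sl*d[:,0]+cl*d[:,1],d[:,2]]
tipc=np.array([[.0095,y,.07] for y in(-.015,.015)]); tipb=np.array([[-.0095,y,.07] for y in(-.015,.015)])
body=np.array([[x,y,z] for x in(-.0375,.0375) for y in(-.095,.095) for z in (0,-.08)])
upper=np.array([[.0375,y,z] for y in(-.095,0,.095) for z in (0,-.04,-.08)])
fing=np.array([[.0095,y,z] for y in(-.015,.015) for z in np.linspace(0,.065,8)])
def pts(Q,P):
    p,R=fk(Q); return tol(p+R.apply(P))
def obj(Q): return -pts(Q,tipc)[:,0].min()*100
def blk(z): return z
def con(Q,m=.004):
    t=pts(Q,tipc);tb=pts(Q,tipb);b=pts(Q,body);u=pts(Q,upper);f=pts(Q,fing)
    c=[.034-t[:,2],t[:,2]-.012,tb[:,2]-.003,.019-np.abs(t[:,1]),b[:,2]-.013,(-.010-m)-u[:,0],
       np.maximum((-.010-m)-f[:,0],.070-f[:,2]), [.003-abs(t[0,0]-t[1,0])*.5]]
    return np.hstack(c)*100
def opt(q0,L,H,m=.004):
    r=mz(obj,np.clip(q0,L,H),method="SLSQP",bounds=list(zip(L,H)),constraints=[dict(type="ineq",fun=con,args=(m,))],options=dict(maxiter=300,ftol=1e-7)); return r
if __name__=="__main__":
    rng=np.random.default_rng(0); L=lo+1.2; H=hi-1.2
    for nm,a,b in(("q5<100",-88,100),("q5>100",100,268)):
        L2,H2=L.copy(),H.copy(); L2[4]=a;H2[4]=b; best=[]
        for k in range(40):
            q0=rng.uniform([-60,-10,-70,120,a,8,-120],[90,20,70,138,b,40,140])
            if k==0:q0=np.array([30,-1,-20,137,-74,14,-2.])
            r=opt(q0,L2,H2)
            if con(r.x).min()>-.02: best.append((r.fun,r.x))
        best.sort(key=lambda t:t[0]); print(nm,len(best))
        for f,x in best[:5]:
            p,R=fk(x); print("  xc %.4f"%(-f/100),x.round(1),tol(p[None])[0].round(4),(tilt(0).inv()*R).as_rotvec(degrees=True).round(1),"tip",pts(x,tipc).round(3).tolist())
E
time python3 k7.py
```

```text
q5<100 39
  xc 0.0572 [ 85.9  40.2 -78.  129.1 100.    6.6  21.5] [ 0.0107 -0.0153  0.0671] [ -72.1   16.5 -158.7] tip [[0.057, -0.019, 0.012], [0.057, 0.01, 0.018]]
  xc 0.0572 [ 85.9  40.2 -78.  129.1 100.    6.6  21.5] [ 0.0107 -0.0153  0.0671] [ -72.1   16.5 -158.7] tip [[0.057, -0.019, 0.012], [0.057, 0.01, 0.018]]
  xc 0.0572 [ 85.9  40.2 -78.  129.1 100.    6.6  21.5] [ 0.0107 -0.0153  0.0671] [ -72.1   16.5 -158.7] tip [[0.057, -0.019, 0.012], [0.057, 0.01, 0.018]]
  xc 0.0569 [ 84.8  38.4 -78.  129.3 100.    6.6  19.7] [ 0.0109 -0.0064  0.0686] [ -71.5   16.1 -159.2] tip [[0.057, -0.01, 0.013], [0.057, 0.019, 0.019]]
  xc 0.0554 [  86.4   37.5  -72.   128.8  -88.     6.6 -153. ] [ 0.0065 -0.0226  0.0722] [ -75.3   26.9 -153.4] tip [[0.056, -0.019, 0.02], [0.055, 0.009, 0.03]]
q5>100 34
  xc 0.0614 [ 54.   25.  -39.6 139.1 208.3  42.5 -93.4] [-0.0001 -0.006   0.0596] [ -98.5    9.3 -145.5] tip [[0.061, -0.016, 0.023], [0.061, 0.013, 0.027]]
  xc 0.0614 [ 81.5  44.3 -69.5 139.  191.   32.9 -57.4] [-0.0001  0.0002  0.067 ] [ -98.9    7.9 -146. ] tip [[0.061, -0.011, 0.031], [0.061, 0.019, 0.034]]
  xc 0.0614 [ 67.6  29.4 -54.2 139.1 202.8  38.1 -80.7] [-0.0001 -0.0069  0.0675] [ -99.4    6.  -146.8] tip [[0.061, -0.019, 0.032], [0.061, 0.011, 0.034]]
  xc 0.0614 [  34.5   20.   -18.2  139.1  215.    46.9 -109.5] [-0.0001 -0.0109  0.0653] [ -97.1   13.8 -143.5] tip [[0.061, -0.019, 0.028], [0.061, 0.01, 0.034]]
  xc 0.0614 [ 88.   56.1 -75.1 138.3 183.2  28.7 -42.5] [-0.0001 -0.0053  0.0658] [ -97.6   12.3 -144.2] tip [[0.061, -0.014, 0.029], [0.061, 0.015, 0.034]]
real	2m37.975s
user	2m38.086s
sys	0m0.185s
```

```bash
sed -i 's/^upper=.*/upper=np.array([[x,y,z] for x in(-.0375,.0375) for y in(-.095,.095) for z in (0,-.08)])/; s/for k in range(40)/for k in range(24)/' k7.py
python3 - <<'E'
s=open('k7.py').read()
s=s.replace("[.003-abs(t[0,0]-t[1,0])*.5]]","[.003-abs(t[0,0]-t[1,0])*.5],[t[:,0].min()-tb[:,0].max()]]")
open('k7.py','w').write(s)
E
time python3 k7.py
```

```text
q5<100 17
  xc 0.0212 [ 92.4  31.3 -76.1 134.1 -88.    6.6  25.4] [-0.0383 -0.015   0.0665] [14.9 49.3  6.9] tip [[0.021, 0.01, 0.034], [0.021, -0.019, 0.026]]
  xc 0.0212 [ 92.4  31.3 -76.1 134.1 -88.    6.6  25.4] [-0.0383 -0.015   0.0665] [14.9 49.3  6.9] tip [[0.021, 0.01, 0.034], [0.021, -0.019, 0.026]]
  xc 0.0212 [ 92.4  31.3 -76.1 134.1 -88.    6.6  25.4] [-0.0383 -0.015   0.0665] [14.9 49.3  6.9] tip [[0.021, 0.01, 0.034], [0.021, -0.019, 0.026]]
  xc 0.0212 [ 92.4  31.3 -76.1 134.1 -88.    6.6  25.4] [-0.0383 -0.015   0.0665] [14.9 49.3  6.9] tip [[0.021, 0.01, 0.034], [0.021, -0.019, 0.026]]
  xc 0.0212 [ 92.4  31.3 -76.1 134.1 -88.    6.6  25.4] [-0.0383 -0.015   0.0665] [14.9 49.3  6.9] tip [[0.021, 0.01, 0.034], [0.021, -0.019, 0.026]]
q5>100 12
  xc 0.0311 [ 92.2  42.7 -78.  139.1 179.1  16.8 130.7] [-0.0336 -0.0087  0.0597] [ 8.3 58.4  4.7] tip [[0.031, 0.011, 0.034], [0.031, -0.019, 0.029]]
  xc 0.0311 [ 92.2  42.7 -78.  139.1 179.1  16.8 130.7] [-0.0336 -0.0087  0.0597] [ 8.3 58.4  4.7] tip [[0.031, 0.011, 0.034], [0.031, -0.019, 0.029]]
  xc 0.0311 [ 92.2  42.7 -78.  139.1 179.1  16.8 130.7] [-0.0336 -0.0087  0.0597] [ 8.3 58.4  4.7] tip [[0.031, 0.011, 0.034], [0.031, -0.019, 0.029]]
  xc 0.0311 [ 92.2  42.7 -78.  139.1 179.1  16.8 130.7] [-0.0336 -0.0087  0.0597] [ 8.3 58.4  4.7] tip [[0.031, 0.011, 0.034], [0.031, -0.019, 0.029]]
  xc 0.0311 [ 92.2  42.7 -78.  139.1 179.1  16.8 130.7] [-0.0336 -0.0087  0.0597] [ 8.3 58.4  4.7] tip [[0.031, 0.011, 0.034], [0.031, -0.019, 0.029]]
real	2m26.593s
user	2m27.005s
sys	0m0.092s
```

```bash
cat > k8.py <<'E'
from k6 import *
import warnings
for th in (30,35,40,42,44,46,48):
  for xc in (-.08,-.04,-.02,-.005,.01,.018):
    o=[]
    for nm,a,b in(("N",-89,90),("F",100,269)):
        l0,h0=lo.copy(),hi.copy()
        lo[:]=l0+1;hi[:]=h0-1;lo[4]=max(a,-88);hi[4]=min(b,268)
        g=[[-20,0,26,135,-60,15,-76],[20,0,-10,135,-70,12,-20],[60,0,-40,135,-80,12,-20]] if nm=="N" else [[0,5,10,138,230,15,50],[40,8,-30,138,220,15,60],[-30,5,40,138,250,15,30],[20,5,0,130,180,10,100]]
        S=[s[1] for s in ik(*T(th,xc,.02),0,0,g) if s[0]<1e-7]
        lo[:]=l0;hi[:]=h0
        o.append(nm+(" ".join("q1 %.0f q3 %.0f q5 %.0f q6 %.0f q7 %.0f|"%tuple(z[[0,2,4,5,6]]) for z in S[:2]) or "-"))
    print(th,xc,o)
E
python3 k8.py
```

```text
30 -0.08 ['Nq1 42 q3 -29 q5 -34 q6 23 q7 -41|', 'F-']
30 -0.04 ['N-', 'F-']
30 -0.02 ['Nq1 48 q3 -39 q5 -20 q6 20 q7 -56| q1 -12 q3 21 q5 -23 q6 21 q7 -54|', 'F-']
30 -0.005 ['Nq1 54 q3 -47 q5 -13 q6 20 q7 -63|', 'F-']
30 0.01 ['Nq1 -17 q3 25 q5 -26 q6 21 q7 -53| q1 12 q3 -5 q5 -21 q6 20 q7 -57|', 'F-']
30 0.018 ['Nq1 23 q3 -17 q5 -17 q6 20 q7 -61| q1 -18 q3 26 q5 -27 q6 21 q7 -52|', 'F-']
35 -0.08 ['N-', 'F-']
35 -0.04 ['Nq1 52 q3 -41 q5 -47 q6 17 q7 -29|', 'F-']
35 -0.02 ['N-', 'F-']
35 -0.005 ['N-', 'F-']
35 0.01 ['N-', 'F-']
35 0.018 ['Nq1 16 q3 -8 q5 -36 q6 14 q7 -41| q1 -15 q3 23 q5 -43 q6 15 q7 -36|', 'F-']
40 -0.08 ['N-', 'F-']
40 -0.04 ['Nq1 76 q3 -62 q5 -77 q6 16 q7 2|', 'F-']
40 -0.02 ['Nq1 11 q3 0 q5 -73 q6 12 q7 -3| q1 22 q3 -11 q5 -73 q6 12 q7 -2|', 'F-']
40 -0.005 ['Nq1 -59 q3 70 q5 -67 q6 10 q7 -7|', 'F-']
40 0.01 ['N-', 'F-']
40 0.018 ['Nq1 18 q3 -9 q5 -71 q6 11 q7 -6| q1 -9 q3 18 q5 -74 q6 12 q7 -3|', 'F-']
42 -0.08 ['N-', 'F-']
42 -0.04 ['N-', 'F-']
42 -0.02 ['Nq1 55 q3 -43 q5 -88 q6 13 q7 13| q1 56 q3 -44 q5 -88 q6 13 q7 13|', 'F-']
42 -0.005 ['Nq1 49 q3 -39 q5 -8
[... 426 characters left out ...]
 q6 13 q7 29|']
44 0.01 ['N-', 'Fq1 42 q3 -32 q5 255 q6 11 q7 30|']
44 0.018 ['N-', 'Fq1 -29 q3 40 q5 256 q6 15 q7 27| q1 63 q3 -54 q5 252 q6 7 q7 35|']
46 -0.08 ['N-', 'F-']
46 -0.04 ['N-', 'F-']
46 -0.02 ['N-', 'F-']
46 -0.005 ['N-', 'Fq1 70 q3 -58 q5 241 q6 12 q7 47| q1 83 q3 -71 q5 236 q6 9 q7 55|']
46 0.01 ['N-', 'Fq1 45 q3 -34 q5 241 q6 13 q7 45| q1 18 q3 -7 q5 242 q6 15 q7 42|']
46 0.018 ['N-', 'Fq1 73 q3 -64 q5 224 q6 7 q7 66|']
48 -0.08 ['N-', 'F-']
48 -0.04 ['N-', 'F-']
48 -0.02 ['N-', 'F-']
48 -0.005 ['N-', 'F-']
48 0.01 ['N-', 'Fq1 69 q3 -58 q5 223 q6 12 q7 66| q1 47 q3 -36 q5 230 q6 15 q7 56|']
48 0.018 ['N-', 'Fq1 40 q3 -30 q5 230 q6 15 q7 56| q1 86 q3 -78 q5 162 q6 8 q7 135|']
```

```bash
cat > k9.py <<'E'
from k6 import *
def Tr(th,phi,xc,zc,y=0):
    R=Ro.from_rotvec(np.radians(phi)*np.array([np.cos(q[2]),np.sin(q[2]),0]))*tilt(th)
    return lane(xc,y,zc)-R.apply([.0095,0,.07]),R
if __name__=="__main__":
  lo+=1;hi-=1;lo[4]=-87;hi[4]=90
  for phi in(-12,-8,8,12):
   for th in (42,44,46,48):
    for xc in (-.005,.018):
        g=[[-20,0,26,135,-60,15,-76],[20,0,-10,135,-70,12,-20],[40,0,-30,135,-60,10,-20],[60,0,-50,135,-80,12,-20],[-40,0,50,135,-60,12,-20]]
        S=[s[1] for s in ik(*Tr(th,phi,xc,.022),0,0,g) if s[0]<1e-7]
        print(phi,th,xc," ".join("q1 %.0f q2 %.0f q3 %.0f q4 %.1f q5 %.0f q6 %.0f q7 %.0f|"%tuple(z) for z in S[:3]) or "-")
E
python3 k9.py
```

```text
-12 42 -0.005 -
-12 42 0.018 -
-12 44 -0.005 -
-12 44 0.018 -
-12 46 -0.005 -
-12 46 0.018 -
-12 48 -0.005 -
-12 48 0.018 -
-8 42 -0.005 -
-8 42 0.018 -
-8 44 -0.005 -
-8 44 0.018 -
-8 46 -0.005 -
-8 46 0.018 -
-8 48 -0.005 -
-8 48 0.018 -
8 42 -0.005 q1 51 q2 5 q3 -35 q4 135.4 q5 -80 q6 20 q7 4| q1 -8 q2 2 q3 25 q4 137.3 q5 -83 q6 23 q7 6| q1 23 q2 3 q3 -6 q4 136.3 q5 -82 q6 21 q7 5|
8 42 0.018 q1 -32 q2 6 q3 49 q4 135.3 q5 -86 q6 25 q7 7| q1 16 q2 5 q3 -1 q4 133.9 q5 -83 q6 21 q7 5| q1 51 q2 8 q3 -37 q4 132.7 q5 -77 q6 17 q7 2|
8 44 -0.005 q1 70 q2 7 q3 -53 q4 136.2 q5 -87 q6 18 q7 13| q1 68 q2 7 q3 -52 q4 136.2 q5 -87 q6 18 q7 13| q1 68 q2 7 q3 -52 q4 136.2 q5 -87 q6 18 q7 13|
8 44 0.018 q1 66 q2 10 q3 -52 q4 133.7 q5 -85 q6 15 q7 12| q1 60 q2 9 q3 -45 q4 133.8 q5 -87 q6 16 q7 13| q1 60 q2 9 q3 -46 q4 133.8 q5 -87 q6 16 q7 13|
8 46 -0.005 -
8 46 0.018 -
8 48 -0.005 -
8 48 0.018 -
12 42 -0.005 q1 -3 q2 4 q3 23 q4 136.2 q5 -83 q6 28 q7 5| q1 -27 q2 5 q3 47 q4 136.8 q5 -84 q6 30 q7 5| q1 48 q2 6 q3 -30 q4 134.5 q5 -79 q6 24 q7 3|
12 42 0.018 q1 48 q2 9 q3 -32 q4 131.9 q5 -77 q6 22 q7 1| q1 -1 q2 6 q3 19 q4 133.5 q5 -84 q6 27 q7 4| q1 37 q2 8 q3 -21 q4 132.2 q5 -79 q6 23 q7 2|
12 44 -0.005 q1 49 q2 6 q3 -31 q4 135.8 q5 -86 q6 24 q7 11| q1 64 q2 8 q3 -45 q4 135.4 q5 -84 q6 22 q7 10| q1 43 q2 6 q3 -24 q4 136.0 q5 -87 q6 25 q7 11|
12 44 0.018 q1 40 q2 8 q3 -23 q4 133.5 q5 -87 q6 23 q7 10| q1 52 q2 9 q3 -35 q4 133.1 q5 -85 q6 21 q7 9| q1 40 q2 8 q3 -23 q4 133.5 q5 -87 q6 23 q7 10|
12 46 -0.005 q1 85 q2 15 q3 -67 q4 136.2 q5 -87 q6 16 q7 17| q1 85 q2 15 q3 -67 q4 136.2 q5 -87 q6 16 q7 17| q1 85 q2 15 q3 -67 q4 136.2 q5 -87 q6 16 q7 17|
12 46 0.018 q1 80 q2 17 q3 -64 q4 133.8 q5 -87 q6 14 q7 17| q1 79 q2 17 q3 -64 q4 133.8 q5 -87 q6 14 q7 17| q1 79 q2 17 q3 -64 q4 133.8 q5 -87 q6 14 q7 17|
12 48 -0.005 -
12 48 0.018 -
```

```bash
python3 - <<'E'
from k9 import *
cur=[-20.6,-16.5,26,128.5,1.6,45,-76.5]
lo+=.8;hi-=.8
for th,xc,zc in((0,-.132,.09),(0,-.132,.016),(0,-.06,.016),(10,-.132,.016),(20,-.132,.02),(20,-.06,.02),(25,-.0425,.02),(30,-.02,.02),(36,0,.02),(44,.016,.02)):
    S=ik(*Tr(th,0 if th<40 else 10,xc,zc),6,0,[cur]); ok=[s for s in S if s[0]<1e-7]
    print(th,xc,zc,len(ok),S[0][0].round(6),S[0][1].round(0), Tr(th,0,xc,zc)[0].round(3))
E
python3 - <<'E'
import sys; sys.path.insert(0,'.')
import os; os.chdir('.')
from go import *
go([.447,-.0722,.2],down(7.85),4,0)
E
```

```text
0 -0.132 0.09 5 0.0 [ 78.   1. -71. 115.   1.  65. -76.] [ 0.448 -0.072  0.2  ]
0 -0.132 0.016 6 0.0 [ 18.   4. -12. 120.   1.  55. -77.] [ 0.448 -0.072  0.126]
0 -0.06 0.016 5 0.0 [ -7.  12.  12. 112.  -3.  56. -76.] [ 0.519 -0.062  0.126]
10 -0.132 0.016 6 0.0 [ 21.  -3. -13. 128.  -5.  45. -71.] [ 0.436 -0.074  0.123]
20 -0.132 0.02 5 0.0 [-36. -16.  43. 138.  10.  35. -81.] [ 0.424 -0.075  0.123]
20 -0.06 0.02 4 0.0 [ -8.  -1.  15. 129.  -9.  33. -68.] [ 0.496 -0.065  0.123]
25 -0.0425 0.02 5 0.0 [ 37.   0. -29. 129. -15.  27. -62.] [ 0.508 -0.064  0.119]
30 -0.02 0.02 3 0.0 [ 14.   1.  -6. 131. -23.  21. -54.] [ 0.525 -0.061  0.116]
36 0 0.02 5 0.0 [  0.   1.   8. 134. -45.  14. -32.] [ 0.539 -0.059  0.111]
44 0.016 0.02 6 0.0 [ 46.   8. -30. 134. -88.  20.  12.] [ 0.549 -0.058  0.104]
10.275 [ 0.4639 -0.0624  0.2192] [-179.26  -22.55    8.54] [-21.049, -16.753, 26.314, 128.335, 1.7, 44.994, -76.575] 0.006883459059527918
0 -0.006 0.0018 0.0027 -0.22 -5.64 0.21; 0 -0.0058 0.0019 0.0032 -0.21 -5.63 0.21; 0 -0.0053 0.0018 0.0038 -0.22 -5.64 0.2; 0 -0.005 0.0018 0.0044 -0.22 -5.64 0.21
```

Call:
carry_out(increments="0 -0.006 0.0018 0.0027 -0.2 -5.64 0.2; 0 -0.0058 0.0019 0.0032 -0.2 -5.63 0.2; 0 -0.0053 0.0018 0.0038 -0.2 -5.64 0.2; 0 -0.005 0.0018 0.0044 -0.2 -5.64 0.2; 0 0 0 0 0 0 0")

```text
time_s: 10.9
tool_pos: [0.4519, -0.0698, 0.2007]
tool_rot: [179.6, 0.8, 8.2]
force: [0.1, -0.6, -0.2]
grip_width: 0.0004
```

```bash
cat > st.py <<'E'
from k9 import *
from k7 import tol
from cell import *
def show():
    ob=get_obs(); p,R=state(ob); t=p+R.apply([.0095,0,.07]); dv=(tilt(0).inv()*R).as_rotvec(degrees=True)
    c=p+R.apply(np.array([[.0375,.095,0],[.0375,-.095,0],[-.0375,.095,0],[-.0375,-.095,0]]))
    print("t %.2f"%ob["time_s"],"contact",tol(t[None])[0].round(4),"rot",dv.round(1),"bodyx",tol(c)[:2,0].round(4),"z",tol(c)[:,2].round(3),"q",ob["qpos"].round(1).tolist(),"F",ob["force"].round(1),"g %.4f"%ob["grip_width"]); return ob
def plan(wps,o=0):  # wps: (th,phi,xc,zc,n)
    ob=show(); p,R=state(ob); p0,R0=p,R; W=[]
    for th,ph,xc,zc,n in wps:
        p1,R1=Tr(th,ph,xc,zc); c0=p+R.apply([.0095,0,.07]); c1=p1+R1.apply([.0095,0,.07]); d=(R.inv()*R1).as_rotvec()
        for k in range(1,n+1):
            Rk=R*Ro.from_rotvec(d*k/n); W.append((c0+(c1-c0)*k/n-Rk.apply([.0095,0,.07]),Rk))
        p,R=p1,R1
    print(rows(W,o,(p0,R0)).replace("-0 ","0 "))
E
python3 - <<'E'
from st import *
plan([(0,0,-.133,.02,3)])
E
```

```text
t 10.90 contact [-0.1283  0.0013  0.0906] rot [-0.4 -0.8 -0.4] bodyx [-0.0987 -0.1001] z [0.161 0.16  0.162 0.161] q [-22.2, -1.7, 27.1, 116.6, 1.5, 65.6, -77.5] F [ 0.1 -0.6 -0.2] g 0.0004
0 -0.0016 0.0004 0.0236 0.13 0.25 0.13; 0 -0.0016 0.0005 0.0236 0.13 0.25 0.13; 0 -0.0018 0.0005 0.0236 0.13 0.25 0.13
```

Call:
carry_out(increments="0 -0.007 0.0004 0 0 0.25 0; 0 0 0.0004 0.0236 0.13 0.25 0.13; 0 0 0.0005 0.0236 0.13 0.25 0.13; 0 0 0 0.02 0 0 0; 0 0 0 0 0 0 0")

```text
time_s: 11.52
tool_pos: [0.4443, -0.0717, 0.1338]
tool_rot: [179.8, -0.6, 8.1]
force: [-0.4, 0.4, 0.4]
grip_width: 0.0006
```

```bash
python3 - <<'E'
from st import *
plan([(0,0,-.115,.018,2),(0,0,-.05,.018,6)])
for n in("top","side"):
    p=read_camera(n); cv2.imwrite(f"pics/e_{n}.png",cv2.resize(p["img"][110:290,170:420],None,fx=3,fy=3))
E
```

```text
t 11.53 contact [-0.1345  0.0007  0.0239] rot [-0.2  0.6 -0.2] bodyx [-0.1068 -0.1076] z [0.094 0.094 0.094 0.093] q [-21.4, 1.7, 27.7, 122.2, -0.9, 55.8, -75.1] F [-0.4  0.4  0.4] g 0.0006
0 0.01 0.0005 0.003 0.08 -0.28 0.12; 0 0.0101 0.0004 0.003 0.08 -0.28 0.12; 0 0.0108 0 0 0 0 -0; 0 0.0109 0 0 0 0 -0; 0 0.0108 0 0 0 0 -0; 0 0.0108 0 0 0 0 -0; 0 0.0109 0 0 0 0 -0; 0 0.0108 0 0 0 0 -0
```

View pics/e_side.png

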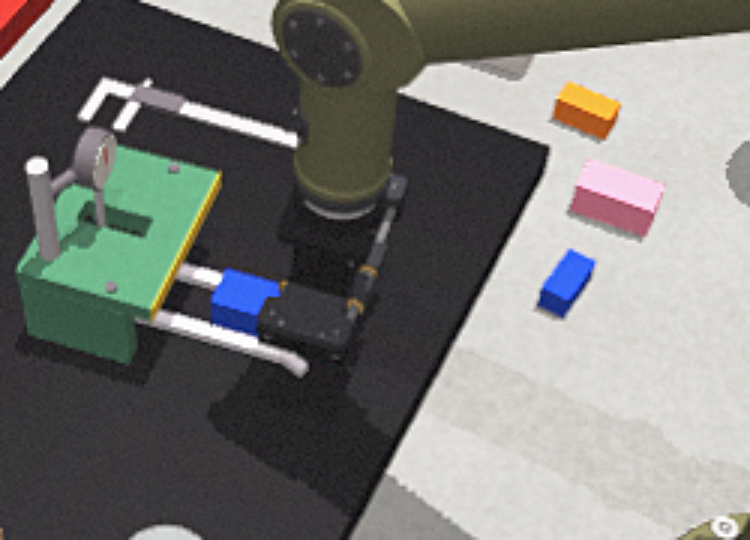

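The gripper is behind the block, which sits in the lane with its visible front part at crop (245,295). Next is the upright push.

Call:
carry_out(increments="0 0.01 0.0005 0.003 0.08 -0.28 0.1; 0 0.01 0.0004 0.003 0.08 -0.28 0.1; 0 0.0108 0 0 0 0 0; 0 0.0108 0 0 0 0 0; 0 0.0108 0 0 0 0 0; 0 0.0108 0 0 0 0 0; 0 0 0 0 0 0 0")

```text
time_s: 12.5
tool_pos: [0.5145, -0.0633, 0.1314]
tool_rot: [180.0, -0.3, 7.9]
force: [0.2, -0.1, 0.5]
grip_width: 0.0006
```

```bash
python3 - <<'E'
from st import *
plan([(0,0,-.05,.018,3)])
E
```

```text
t 12.50 contact [-0.0641 -0.0004  0.0214] rot [-0.   0.3 -0.1] bodyx [-0.0363 -0.0366] z [0.092 0.092 0.091 0.091] q [-20.9, 11.0, 27.4, 113.3, -6.1, 56.7, -72.7] F [ 0.2 -0.1  0.5] g 0.0006
0 0.0048 -0.0001 0.0012 0.01 -0.1 0.03; 0 0.0048 -0.0001 0.0011 0.01 -0.09 0.02; 0 0.0049 -0.0002 0.0011 0.01 -0.1 0.03
```

```bash
python3 - <<'E'
from st import *
plan([(25,0,-.066,.022,5)])
E
```

```text
t 12.50 contact [-0.0641 -0.0004  0.0214] rot [-0.   0.3 -0.1] bodyx [-0.0363 -0.0366] z [0.092 0.092 0.091 0.091] q [-20.9, 11.0, 27.4, 113.3, -6.1, 56.7, -72.7] F [ 0.2 -0.1  0.5] g 0.0006
0 -0.0064 -0.0001 0.001 0 4.94 0.02; 0 -0.0063 -0.0001 0.0009 0 4.94 0.01; 0 -0.0064 0 0.0009 0.01 4.94 0.02; 0 -0.0063 -0.0001 0.0009 0 4.95 0.01; 0 -0.0063 -0.0001 0.0008 0 4.94 0.02
```

Call:
carry_out(increments="0 -0.0064 0 0.001 0 4.94 0; 0 -0.0063 0 0.0009 0 4.94 0; 0 -0.0064 0 0.0009 0 4.94 0; 0 -0.0063 0 0.0009 0 4.95 0; 0 -0.0063 0 0.0008 0 4.94 0; 0 0 0 0 0 0 0")

```text
time_s: 13.25
tool_pos: [0.4857, -0.0675, 0.1219]
tool_rot: [179.9, -26.1, 7.9]
force: [0.1, -0.1, 0.6]
grip_width: 0.0005
```

```bash
python3 - <<'E'
from st import *
plan([(25,0,-.064,.022,1),(36,4,-.02,.022,6)])
E
```

```text
t 13.25 contact [-0.0637 -0.0007  0.0232] rot [-0.1 26.1 -0. ] bodyx [-0.0693 -0.0694] z [0.099 0.098 0.066 0.065] q [-20.1, -5.7, 28.7, 134.2, -10.4, 26.1, -64.6] F [ 0.1 -0.1  0.6] g 0.0005
0 0.0005 -0.0006 0.0008 0.07 -1.08 0.05; 0 0.0045 0.0006 0.0035 0.57 1.84 0.33; 0 0.0043 0.0007 0.0036 0.58 1.83 0.34; 0 0.0042 0.0006 0.0039 0.57 1.83 0.34; 0 0.0041 0.0006 0.004 0.58 1.83 0.34; 0 0.0039 0.0006 0.0043 0.57 1.84 0.34; 0 0.0038 0.0007 0.0045 0.58 1.83 0.34
```

```bash
python3 - <<'E'
from st import *
plan([(25,0,-.022,.022,6)])
E
```

```text
t 13.25 contact [-0.0637 -0.0007  0.0232] rot [-0.1 26.1 -0. ] bodyx [-0.0693 -0.0694] z [0.099 0.098 0.066 0.065] q [-20.1, -5.7, 28.7, 134.2, -10.4, 26.1, -64.6] F [ 0.1 -0.1  0.6] g 0.0005
0 0.0064 -0.0001 0.0032 0.01 -0.18 0.01; 0 0.0064 -0.0001 0.0032 0.01 -0.18 0.01; 0 0.0064 -0.0001 0.0032 0.01 -0.18 0; 0 0.0064 -0.0001 0.0031 0.01 -0.18 0.01; 0 0.0064 -0.0001 0.0032 0.02 -0.18 0.01; 0 0.0064 -0.0001 0.0031 0.01 -0.18 0.01
```

Call:
carry_out(increments="0 0.0064 -0.0001 0.0032 0 -0.18 0; 0 0.0064 -0.0001 0.0032 0 -0.18 0; 0 0.0064 -0.0001 0.0032 0 -0.18 0; 0 0.0064 -0.0001 0.0031 0 -0.18 0; 0 0.0064 -0.0001 0.0032 0 -0.18 0; 0 0.0064 -0.0001 0.0031 0 -0.18 0; 0 0 0 0 0 0 0")

```text
time_s: 14.12
tool_pos: [0.5344, -0.0601, 0.1226]
tool_rot: [179.8, -24.9, 8.1]
force: [0.1, 0.9, -0.3]
grip_width: 0.0003
```

```bash
python3 - <<'E'
from st import *
plan([(36,4,-.015,.022,5)])
E
```

```text
t 14.12 contact [-0.0157 -0.0001  0.0231] rot [-0.2 24.9 -0.2] bodyx [-0.0196 -0.02  ] z [0.099 0.098 0.067 0.067] q [-21.4, 1.5, 28.9, 127.8, -15.0, 27.6, -62.8] F [ 0.1  0.9 -0.3] g 0.0003
0 -0.0027 0.0008 0.0007 0.71 2.23 0.45; 0 -0.0027 0.0007 0.0007 0.72 2.22 0.45; 0 -0.0027 0.0008 0.0007 0.71 2.23 0.44; 0 -0.0027 0.0008 0.0007 0.72 2.23 0.45; 0 -0.0027 0.0008 0.0007 0.71 2.22 0.45
```

```bash
python3 - <<'E'
from st import *
plan([(40,8,-.014,.022,8)])
E
```

```text
t 14.12 contact [-0.0157 -0.0001  0.0231] rot [-0.2 24.9 -0.2] bodyx [-0.0196 -0.02  ] z [0.099 0.098 0.067 0.067] q [-21.4, 1.5, 28.9, 127.8, -15.0, 27.6, -62.8] F [ 0.1  0.9 -0.3] g 0.0003
0 -0.0022 0.0009 0.0006 0.86 1.89 0.56; 0 -0.0021 0.001 0.0006 0.86 1.89 0.57; 0 -0.0022 0.0009 0.0005 0.86 1.89 0.56; 0 -0.0022 0.0009 0.0006 0.86 1.89 0.57; 0 -0.0022 0.001 0.0006 0.86 1.89 0.56; 0 -0.0022 0.0009 0.0006 0.86 1.89 0.57; 0 -0.0023 0.001 0.0006 0.86 1.89 0.56; 0 -0.0022 0.0009 0.0006 0.86 1.89 0.57
```

Call:
carry_out(increments="0 -0.0022 0.0009 0.0006 0.86 1.89 0.56; 0 -0.0022 0.0009 0.0006 0.86 1.89 0.56; 0 -0.0022 0.0009 0.0006 0.86 1.89 0.56; 0 -0.0022 0.0009 0.0006 0.86 1.89 0.56; 0 -0.0022 0.0009 0.0006 0.86 1.89 0.56; 0 0 0 0 0 0 0")

```text
time_s: 14.88
tool_pos: [0.5264, -0.0659, 0.1143]
tool_rot: [-173.9, -34.5, 4.2]
force: [0.3, 0.1, 0.5]
grip_width: -0.0003
```

```bash
python3 - <<'E'
from st import *
plan([(40,8,-.01,.022,4)])
E
```

```text
t 14.88 contact [-0.0149 -0.0003  0.0223] rot [ 4.8 34.6  1.8] bodyx [-0.0321 -0.0313] z [0.087 0.104 0.045 0.061] q [-18.0, 0.1, 31.2, 134.1, -48.9, 21.0, -28.2] F [0.3 0.1 0.5] g -0.0003
0 -0.0007 0.0006 0.001 0.64 1.33 0.41; 0 -0.0006 0.0007 0.0011 0.63 1.34 0.4; 0 -0.0007 0.0006 0.001 0.64 1.33 0.41; 0 -0.0008 0.0006 0.0011 0.64 1.33 0.4
```

```bash
python3 - <<'E'
from st import *
plan([(41,9,-.002,.021,6)])
E
```

```text
t 14.88 contact [-0.0149 -0.0003  0.0223] rot [ 4.8 34.6  1.8] bodyx [-0.0321 -0.0313] z [0.087 0.104 0.045 0.061] q [-18.0, 0.1, 31.2, 134.1, -48.9, 21.0, -28.2] F [0.3 0.1 0.5] g -0.0003
0 0.0004 0.0006 0.0016 0.55 1.06 0.38; 0 0.0003 0.0005 0.0016 0.56 1.05 0.37; 0 0.0003 0.0006 0.0017 0.55 1.06 0.38; 0 0.0003 0.0006 0.0017 0.56 1.05 0.38; 0 0.0002 0.0006 0.0017 0.55 1.06 0.37; 0 0.0002 0.0006 0.0018 0.55 1.05 0.38
```

Call:
carry_out(increments="0 0.0004 0.0006 0.0016 0.55 1.06 0.38; 0 0.0003 0.0005 0.0016 0.56 1.05 0.37; 0 0.0003 0.0006 0.0017 0.55 1.06 0.38; 0 0.0003 0.0006 0.0017 0.56 1.05 0.38; 0 0.0002 0.0006 0.0017 0.55 1.06 0.37; 0 0 0 0 0 0 0")

```text
time_s: 15.62
tool_pos: [0.5339, -0.0667, 0.1092]
tool_rot: [-169.3, -39.5, 1.0]
force: [-0.2, -0.9, -1.2]
grip_width: 0.0005
```

```bash
python3 - <<'E'
from st import *
plan([(43,11,.004,.021,5)])
E
```

```text
t 15.62 contact [-0.003   0.0004  0.0222] rot [ 7.9 39.9  2.8] bodyx [-0.0264 -0.0265] z [0.079 0.107 0.032 0.059] q [-15.9, 2.6, 32.4, 135.8, -75.2, 23.4, -2.5] F [-0.2 -0.9 -1.2] g 0.0005
0 0.0002 0.0005 0.0012 0.4 0.61 0.37; 0 0.0002 0.0006 0.0011 0.41 0.61 0.37; 0 0.0001 0.0005 0.0012 0.4 0.61 0.37; 0 0.0002 0.0006 0.0012 0.41 0.61 0.37; 0 0.0001 0.0005 0.0012 0.4 0.61 0.37
```

Call:
carry_out(increments="0 0.0002 0.0005 0.0012 0.4 0.61 0.37; 0 0.0002 0.0005 0.0012 0.4 0.61 0.37; 0 0.0002 0.0005 0.0012 0.4 0.61 0.37; 0 0.0002 0.0005 0.0012 0.4 0.61 0.37; 0 0.0002 0.0005 0.0012 0.4 0.61 0.37; 0 0 0 0 0 0 0")

```text
time_s: 16.38
tool_pos: [0.5397, -0.067, 0.1059]
tool_rot: [-165.2, -41.9, -2.0]
force: [-1.5, 0.4, 0.1]
grip_width: 0.0005
```

```bash
python3 - <<'E'
from st import *
plan([(44,12,.009,.021,4)])
for n in("top","side"):
    p=read_camera(n); cv2.imwrite(f"pics/f_{n}.png",cv2.resize(p["img"][110:290,170:420],None,fx=3,fy=3))
E
```

```text
t 16.38 contact [0.0051 0.0011 0.0219] rot [10.5 42.7  4. ] bodyx [-0.0218 -0.0222] z [0.073 0.109 0.023 0.059] q [-14.0, 5.0, 32.5, 136.2, -87.1, 27.4, 8.3] F [-1.5  0.4  0.1] g 0.0005
0 0.0003 0.0005 0.0008 0.17 0.28 0.21; 0 0.0002 0.0005 0.0009 0.18 0.29 0.21; 0 0.0003 0.0005 0.0008 0.17 0.28 0.21; 0 0.0002 0.0005 0.0008 0.17 0.29 0.21
```

View pics/f_side.png

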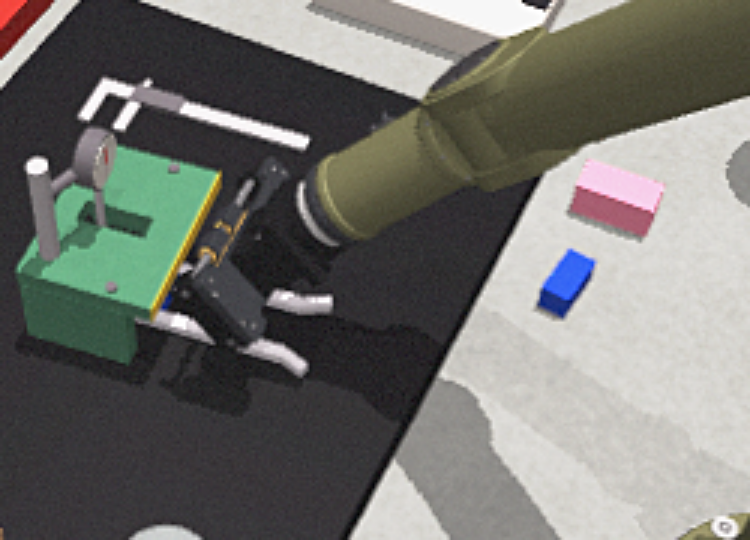

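View pics/f_top.png

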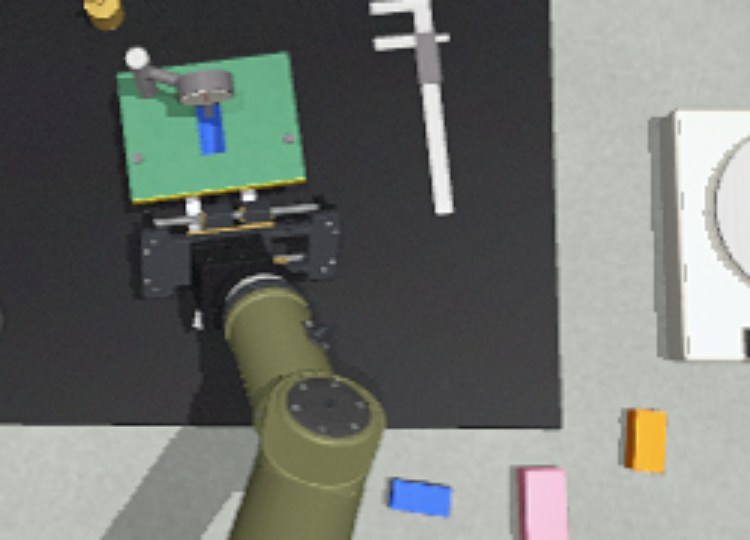

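The top view shows the blue block through the deck window at crop (212,128), and the gripper just short of the yellow edge. I'll finish with small steps.

Call:
carry_out(increments="0 0.0004 0.0004 0.001 0.1 0.2 0.1; 0 0.0008 0.0002 0.0014 0 0.1 0; 0 0.0008 0.0002 0.0014 0 0.1 0; 0 0 0 0 0 0 0")

```text
time_s: 16.98
tool_pos: [0.5444, -0.0666, 0.1048]
tool_rot: [-165.0, -42.4, -2.2]
force: [-1.5, -0.7, 0.4]
grip_width: 0.0006
```

```bash
python3 - <<'E'
from st import *
plan([(43.5,11.5,.014,.021,4)])
E
```

```text
t 16.98 contact [0.0102 0.001  0.0213] rot [10.6 43.2  4. ] bodyx [-0.0172 -0.0178] z [0.072 0.108 0.021 0.058] q [-10.9, 5.7, 29.2, 135.8, -89.0, 27.6, 10.0] F [-1.5 -0.7  0.4] g 0.0006
0 0.0006 0.0003 0.0007 0.05 0.04 0.11; 0 0.0007 0.0003 0.0007 0.05 0.05 0.11; 0 0.0006 0.0003 0.0006 0.04 0.04 0.11; 0 0.0006 0.0003 0.0007 0.05 0.05 0.11
```

Call:
carry_out(increments="0 0.0011 0 0.0012 0 -0.3 0; 0 0.0011 0 0.0012 0 -0.2 0; 0 0 0 0 0 0 0")

```text
time_s: 17.35
tool_pos: [0.5479, -0.0663, 0.1047]
tool_rot: [-165.1, -41.9, -2.1]
force: [-2.0, 0.9, 0.8]
grip_width: 0.0003
```

```bash
python3 - <<'E'
from st import *
show()
p=read_camera("top"); cv2.imwrite("pics/g_top.png",cv2.resize(p["img"][120:220,190:290],None,fx=6,fy=6,interpolation=cv2.INTER_CUBIC))
E
```

```text
t 17.35 contact [0.0133 0.0008 0.0207] rot [10.6 42.7  4. ] bodyx [-0.0135 -0.014 ] z [0.072 0.108 0.021 0.058] q [-11.2, 6.1, 29.3, 135.1, -87.5, 27.5, 8.2] F [-2.   0.9  0.8] g 0.0003
```

View pics/g_top.png

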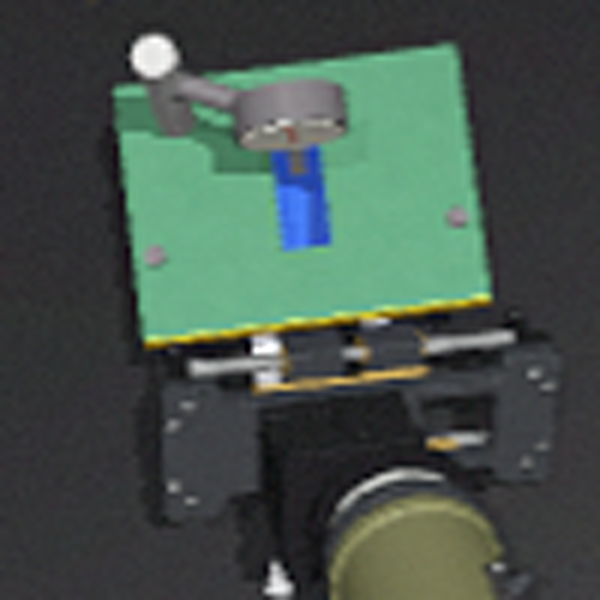

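Call:
carry_out(increments="0 0.0013 0 0.0013 0 -0.1 0; 0 0.001 0 0.001 0 0 0; 0 0 0 0 0 0 0")

```text
time_s: 17.77
tool_pos: [0.5513, -0.0657, 0.1046]
tool_rot: [-165.1, -41.8, -2.0]
force: [-2.1, 0.6, 1.2]
grip_width: 0.0001
```

```bash
python3 - <<'E'
from st import *
show()
E
```

```text
t 17.77 contact [0.0166 0.001  0.0205] rot [10.6 42.6  4. ] bodyx [-0.01   -0.0106] z [0.071 0.108 0.021 0.058] q [-11.2, 6.5, 29.2, 134.7, -87.4, 27.5, 7.8] F [-2.1  0.6  1.2] g 0.0001
```

Call:
carry_out(increments="0 0.001 0 0.001 0 0 0; 0 0 0 0 0 0 0")

```text
time_s: 18.02
tool_pos: [0.5528, -0.0655, 0.1045]
tool_rot: [-165.1, -41.8, -2.0]
force: [-0.3, -0.6, 0.4]
grip_width: 0.001
```

```bash
python3 - <<'E'
from st import *
show()
p=read_camera("top"); cv2.imwrite("pics/i_top.png",cv2.resize(p["img"][120:220,190:290],None,fx=6,fy=6,interpolation=cv2.INTER_CUBIC))
p=read_camera("side"); cv2.imwrite("pics/i_side.png",cv2.resize(p["img"][140:240,165:285],None,fx=6,fy=6,interpolation=cv2.INTER_CUBIC))
E
```

```text
t 18.02 contact [0.0181 0.001  0.0204] rot [10.6 42.6  4. ] bodyx [-0.0085 -0.0091] z [0.071 0.108 0.021 0.058] q [-11.2, 6.6, 29.0, 134.5, -87.5, 27.5, 7.8] F [-0.3 -0.6  0.4] g 0.0010
```

View pics/i_side.png

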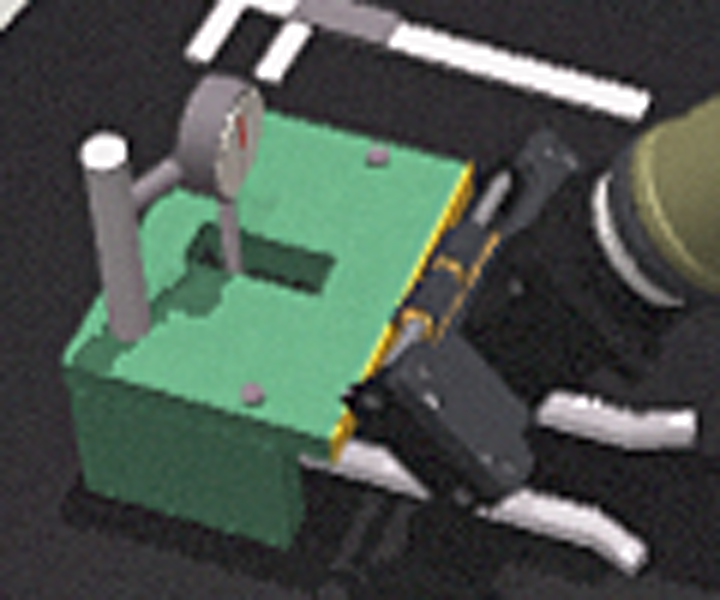

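View pics/i_top.png

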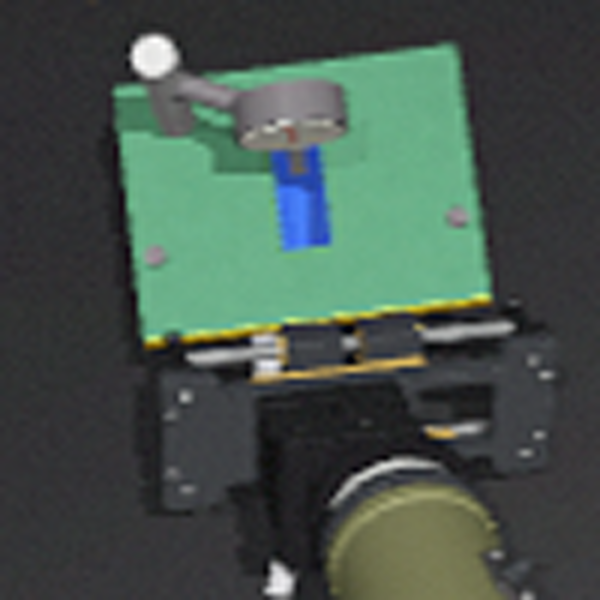

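Call:
carry_out(increments="0 0.0007 0 0.0007 0 0 0; 0 0 0 0 0 0 0")

```text
time_s: 18.38
tool_pos: [0.5536, -0.0653, 0.1044]
tool_rot: [-165.1, -41.8, -2.0]
force: [-2.4, 0.2, 1.6]
grip_width: 0.0002
```

```bash
python3 - <<'E'
from st import *
show()
E
```

```text
t 18.38 contact [0.019  0.001  0.0203] rot [10.6 42.6  4. ] bodyx [-0.0076 -0.0082] z [0.071 0.108 0.021 0.058] q [-11.1, 6.8, 29.0, 134.4, -87.5, 27.5, 7.8] F [-2.4  0.2  1.6] g 0.0002
```

Call:
carry_out(increments="0 0.0007 0 0.0007 0 0 0; 0 0 0 0 0 0 0")

```text
time_s: 18.62
tool_pos: [0.5539, -0.0653, 0.1041]
tool_rot: [-165.0, -41.7, -2.1]
force: [-4.7, -0.3, 3.6]
grip_width: 0.0007
```

```bash
python3 - <<'E'
from st import *
show()
E
```

```text
t 18.62 contact [0.0192 0.001  0.0199] rot [10.6 42.5  4. ] bodyx [-0.0074 -0.0079] z [0.071 0.107 0.021 0.057] q [-11.1, 6.8, 28.9, 134.4, -87.5, 27.6, 7.7] F [-4.7 -0.3  3.6] g 0.0007
```

```bash
python3 - <<'E'
from st import *
o=get_obs(); p,R=state(o); t=p+R.apply([.0095,0,.07]); F=o["force"]; print("tau",o["wrist_torque"].round(3),"F",F.round(2))
for nm,pt in(("tip",t),("tip low",p+R.apply([0,0,.07])),("body mid",p+R.apply([.0375,0,0])),("body -y",p+R.apply([.0375,.06,0])),("body +y",p+R.apply([.0375,-.06,0]))):
    for off in (0,.05,.1): print(nm,off,np.cross(pt-(p-R.apply([0,0,off])),F).round(3))
E
```

```text
tau [-0.255  1.081  0.138] F [-4.75 -0.32  3.59]
tip 0 [0.044 0.021 0.06 ]
tip 0.05 [0.074 0.075 0.105]
tip 0.1 [0.105 0.129 0.15 ]
tip low 0 [0.043 0.076 0.063]
tip low 0.05 [0.073 0.13  0.108]
tip low 0.1 [0.104 0.185 0.154]
body mid 0 [ 0.004 -0.219 -0.014]
body mid 0.05 [ 0.035 -0.164  0.031]
body mid 0.1 [ 0.065 -0.11   0.077]
body -y 0 [-0.208 -0.193 -0.293]
body -y 0.05 [-0.178 -0.139 -0.248]
body -y 0.1 [-0.147 -0.085 -0.203]
body +y 0 [ 0.217 -0.244  0.266]
body +y 0.05 [ 0.248 -0.19   0.311]
body +y 0.1 [ 0.278 -0.136  0.356]
```

Call:
carry_out(increments="0 -0.002 0 -0.002 0 0 0; 0 0 0 0 0 0 0; 0 0 0 0 0 0 0")

```text
time_s: 19.0
tool_pos: [0.5514, -0.0656, 0.1044]
tool_rot: [-165.1, -41.7, -2.1]
force: [-0.8, -0.8, 0.9]
grip_width: 0.0005
```

```bash
python3 - <<'E'
from st import *
o=show(); print("tau",o["wrist_torque"].round(3))
E
```

```text
t 19.00 contact [0.0168 0.0011 0.0203] rot [10.6 42.6  4. ] bodyx [-0.0098 -0.0104] z [0.071 0.108 0.021 0.058] q [-11.0, 6.5, 29.0, 134.7, -87.4, 27.5, 7.8] F [-0.8 -0.8  0.9] g 0.0005
tau [-0.355  0.865  0.012]
```

The torque change on backing off has the sign of a fingertip load, not a load on the body. So the resistance was the block against the end stop. I'll retreat along the lane while untilting.

```bash
python3 - <<'E'
from st import *
plan([(40,8,-.004,.024,4),(26,0,-.025,.026,6),(20,0,-.06,.03,4)])
E
```

```text
t 19.00 contact [0.0168 0.0011 0.0203] rot [10.6 42.6  4. ] bodyx [-0.0098 -0.0104] z [0.071 0.108 0.021 0.058] q [-11.0, 6.5, 29.0, 134.7, -87.4, 27.5, 7.8] F [-0.8 -0.8  0.9] g 0.0005
0 -0.0023 -0.0006 -0.0043 -0.61 -0.67 -0.48; 0 -0.0024 -0.0006 -0.0043 -0.61 -0.68 -0.48; 0 -0.0025 -0.0005 -0.0043 -0.6 -0.67 -0.48; 0 -0.0025 -0.0006 -0.0042 -0.61 -0.68 -0.48; 0 0.0004 -0.0013 -0.0028 -1.12 -2.32 -0.73; 0 0.0003 -0.0013 -0.0027 -1.12 -2.33 -0.73; 0 0.0001 -0.0013 -0.0026 -1.12 -2.33 -0.72; 0 0.0001 -0.0013 -0.0025 -1.13 -2.33 -0.73; 0 0 -0.0013 -0.0024 -1.12 -2.33 -0.73; 0 0 -0.0012 -0.0023 -1.12 -2.33 -0.73; 0 -0.0056 0 -0.005 0 -1.5 0; 0 -0.0057 0 -0.0047 0 -1.5 0; 0 -0.0059 0 -0.0046 0 -1.5 0; 0 -0.0059 0 -0.0043 0 -1.5 0
```

Call:
carry_out(increments="0 -0.0024 -0.0006 -0.0043 -0.6 -0.67 -0.48; 0 -0.0024 -0.0006 -0.0043 -0.6 -0.67 -0.48; 0 -0.0025 -0.0006 -0.0043 -0.6 -0.67 -0.48; 0 -0.0025 -0.0006 -0.0042 -0.6 -0.67 -0.48; 0 0 0 0 0 0 0")

```text
time_s: 19.62
tool_pos: [0.533, -0.0666, 0.1114]
tool_rot: [-169.7, -39.5, 1.3]
force: [0.4, 1.0, -0.3]
grip_width: 0.0006
```

```bash
python3 - <<'E'
from st import *
plan([(26,0,-.03,.026,7),(10,0,-.08,.03,6),(0,0,-.10,.06,4)])
E
```

```text
t 19.62 contact [-0.0039  0.0004  0.0243] rot [ 7.6 39.9  2.7] bodyx [-0.0273 -0.0275] z [0.082 0.108 0.034 0.061] q [-12.8, 2.0, 28.9, 135.8, -73.9, 22.7, -3.6] F [ 0.4  1.  -0.3] g 0.0006
0 -0.0003 -0.0011 -0.0029 -0.96 -1.99 -0.61; 0 -0.0003 -0.001 -0.0027 -0.95 -1.99 -0.61; 0 -0.0005 -0.0011 -0.0027 -0.96 -1.99 -0.61; 0 -0.0005 -0.001 -0.0026 -0.95 -2 -0.61; 0 -0.0006 -0.001 -0.0025 -0.96 -1.99 -0.61; 0 -0.0007 -0.001 -0.0023 -0.96 -1.99 -0.61; 0 -0.0007 -0.0011 -0.0023 -0.95 -1.99 -0.61; 0 -0.004 0 -0.0046 0 -2.67 0; 0 -0.0041 0 -0.0043 0 -2.66 0; 0 -0.0043 0 -0.0039 0 -2.67 0; 0 -0.0044 0 -0.0036 0 -2.67 0; 0 -0.0046 0 -0.0032 0 -2.66 0; 0 -0.0047 0 -0.0028 0 -2.67 0; 0 -0.0006 0 -0.0086 0 -2.5 0; 0 -0.0009 0 -0.0085 0 -2.5 0; 0 -0.0013 0 -0.0082 0 -2.5 0; 0 -0.0016 0 -0.0081 0 -2.5 0
```

Call:
carry_out(increments="0 -0.0005 -0.001 -0.0029 -0.95 -1.99 -0.61; 0 -0.0005 -0.001 -0.0027 -0.95 -1.99 -0.61; 0 -0.0005 -0.001 -0.0027 -0.95 -1.99 -0.61; 0 -0.0006 -0.001 -0.0026 -0.95 -2 -0.61; 0 -0.0006 -0.001 -0.0025 -0.95 -1.99 -0.61; 0 -0.0007 -0.001 -0.0023 -0.95 -1.99 -0.61; 0 -0.0007 -0.001 -0.0023 -0.95 -1.99 -0.61; 0 -0.005 0 -0.0046 0 -2.2 0; 0 -0.005 0 -0.0043 0 -2.2 0; 0 -0.005 0 -0.004 0 -2.2 0; 0 -0.005 0 -0.0036 0 -2.2 0; 0 0 0 0 0 0 0")

```text
time_s: 21.12
tool_pos: [0.4927, -0.064, 0.1304]
tool_rot: [-179.8, -16.1, 7.9]
force: [0.1, 0.5, 0.7]
grip_width: 0.0003
```

```bash
python3 - <<'E'
from st import *
plan([(10,0,-.10,.05,5),(0,0,-.11,.12,4)])
E
```

```text
t 21.12 contact [-0.0671  0.0021  0.0258] rot [ 0.2 16.1 -0.1] bodyx [-0.0594 -0.0598] z [0.1   0.101 0.08  0.08 ] q [-16.6, -0.8, 23.5, 126.4, -6.4, 39.0, -70.6] F [0.1 0.5 0.7] g 0.0003
0 -0.0035 0.0003 -0.0067 -0.05 -1.22 0.01; 0 -0.0036 0.0004 -0.0065 -0.04 -1.21 0.01; 0 -0.0038 0.0003 -0.0065 -0.05 -1.22 0.02; 0 -0.0038 0.0004 -0.0063 -0.04 -1.22 0.01; 0 -0.0041 0.0004 -0.0062 -0.05 -1.21 0.01; 0 0.0037 0 -0.0181 0 -2.5 0; 0 0.0029 0 -0.018 0 -2.5 0; 0 0.0021 0 -0.018 0 -2.5 0; 0 0.0013 0 -0.0179 0 -2.5 0
```

Call:
carry_out(increments="0 -0.007 0 -0.013 0 -2.4 0; 0 -0.007 0 -0.013 0 -2.4 0; 0 -0.004 0 -0.018 0 -2.5 0; 0 -0.003 0 -0.018 0 -2.5 0; 0 -0.003 0 -0.018 0 -2.5 0; 0 0 0 0 0 0 0")

```text
time_s: 21.88
tool_pos: [0.4531, -0.0685, 0.2032]
tool_rot: [-179.5, -3.4, 8.0]
force: [-0.1, -0.1, -0.1]
grip_width: 0.0007
```

```bash
python3 - <<'E'
from st import *
show()
for n in("top","side"):
    p=read_camera(n); im=cv2.resize(p["img"],None,fx=6,fy=6,interpolation=cv2.INTER_CUBIC)
    cv2.imwrite(f"pics/j_{n}.png",(im[110*6:205*6,190*6:290*6] if n=="top" else im[140*6:240*6,165*6:285*6]))
    print(n,[(m["bbox"],m["confidence"]) for m in masks_of("block",p)])
    np.save(f"pics/{n}.npy",p["img"])
E
```

```text
t 21.88 contact [-0.1218  0.0035  0.0939] rot [ 0.5  3.4 -0.2] bodyx [-0.0977 -0.0983] z [0.165 0.166 0.16  0.162] q [-17.0, -4.1, 22.4, 118.5, 0.3, 62.1, -76.7] F [-0.1 -0.1 -0.1] g 0.0007
top [([377.4, 246.6, 392.7, 268.1], 0.8), ([300.3, 273.5, 321.1, 282.5], 0.73), ([342.6, 266.1, 361.7, 293.9], 0.63), ([234.3, 145.4, 246.7, 161.7], 0.48)]
side [([354.8, 139.4, 373.7, 156.2], 0.68), ([348.1, 193.9, 367.8, 214.9], 0.51)]
```

View pics/j_top.png

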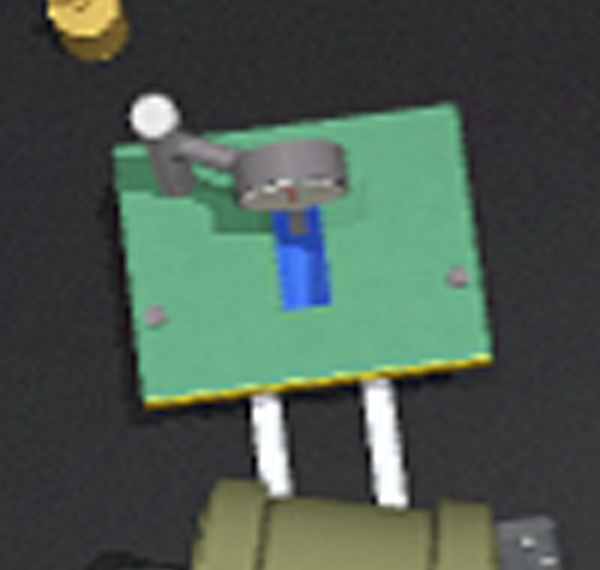

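View pics/j_side.png

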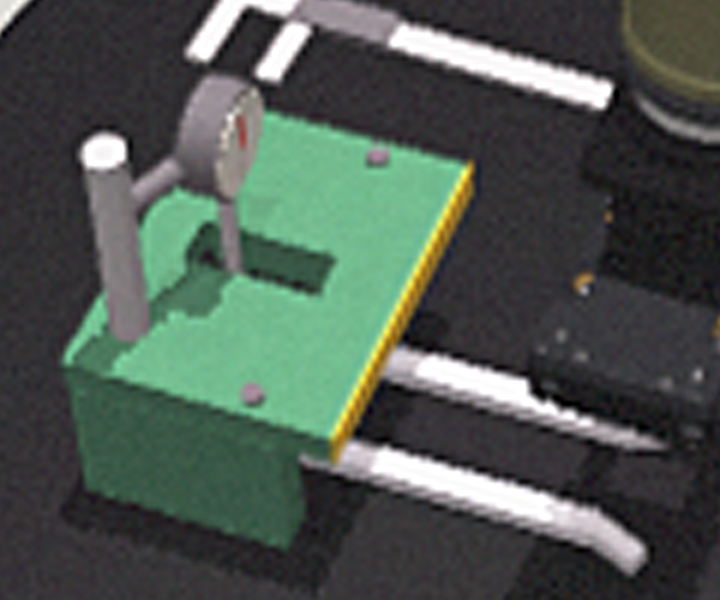

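```bash
python3 - <<'E'
from cell import *
print(sign_off())
E
```

```text
the job is handed in; nothing more can be done
None
```

I put the blue block in the lane, pushed it under the bridge to what my checks indicate is the end stop, backed the arm off and handed the job in at about 22 s. I gripped it, lowered it between the fences and let go. I then pushed it with the closed fingers: upright at first, then tilted up to about 43° to reach under the bridge deck.

**Block home:**
- **Final push:** resistance rose from about 2 N to 5 N with the fingertip at lane x ≈ +19 mm. That puts the block's centre near +59 mm, against a home position of +60 mm. The torque change when I backed off fits a load at the fingertip, so it was most likely the end stop rather than the bridge.
- **Last pictures:** the top view shows blue filling the part of the deck window not hidden by the gauge, and no blue shows in front of the bridge in either view. The block's near end is hidden under the deck, so I could not check the last few millimetres by eye.

**Bridge:** by my model the gripper body came about 2 mm past the bridge's front plane at the end. The last close-up showed a gripper corner overlapping the yellow edge. No contact force showed there, and the wrist force stayed at about 6 N or less in the push readings.

**Other objects:** the caliper, brass weight and bridge looked unmoved in the last pictures. I did not look again at the discs or the iron weight; the arm never went low near them.

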